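# Refit the wheelset of a luggage truck

## Task

The luggage truck lies face down on the bench, its two axle slots open at the top, and its wheelset stands on end beside it. Lay the wheelset down on its two wheels on the bench without letting it topple or fall, and let go of it; then take it by the middle of the axle and set it into the two slots, either way round, pressing it past the spring keepers until both sides of the axle sit on the bottom of their slots and both keepers have snapped back over it. Leave the other things on the bench where they are.

Things in the scene. Friction and masses are not known exactly. Their poses are not given: they have to be found in the camera images.
- wheelset: Wheelset, about 0.5 kg: 12 mm steel axle, two rubber-tyred wheels (90 mm diameter, 28 mm wide) turning freely on it. Origin mid-axle, z along the axle towards its bare end. Wheels reach from 92 to 120 mm either side of the origin, their 26 mm hub bosses in to 82 mm. Starts standing on its lower wheel, bare end up, origin 120 mm above the bench; lying on both wheels its axle is 45 mm above the bench.
- bare_end (a point): Tip of the wheelset's bare axle end: 12 mm in diameter, it sticks 32 mm out of that wheel (a 20 mm washer covers the first 2 mm) and ends 152 mm from the origin, 272 mm above the bench at the start. At the other end the axle stops inside the wheel, whose flat face it stands on.
- axle_a (a point): Point on the axle's centre line 75 mm from the wheelset's origin towards the bare end. It comes to lie in one slot (either one).
- axle_b (a point): Point on the axle's centre line 75 mm from the wheelset's origin away from the bare end. It comes to lie in the other slot.
- truck: Folded luggage truck, 500 mm long, clamped face down on the bench; its rails run from the wheel end along its +x, z up. Origin on the bench under the middle of the seated axle. Two upright steel cheek plates, 6 mm thick, with middle planes at y = +75 and -75 mm, each have an open slot 15 mm wide for the axle. Hub bosses clear the plates by 4 mm each way. Between the plates all else is lower than 45 mm.
- seat_left (a point): Centre of the seated axle in the left slot (truck x = 0, y = +75 mm, 78 mm above the bench). The slot leans 0.35 rad: upwards it leans to the truck's -x, so the axle goes in along (0.34, 0, -0.94) of the truck's frame. Its prongs end in small flared lips about 30 mm from here, measured up along the slot.
- seat_right (a point): The same for the right slot, at truck y = -75 mm.
- keeper_left (a joint): Spring keeper of the left slot: a steel leaf 18 mm long, hinged at the lip of the +x prong, its tip leaning into the slot just above the seated axle. 0 = closed; the axle pushes it open by 0.1 to 0.3 rad in passing and it snaps back to 0 over the seated axle. The wheelset's weight does not open the keepers; both together take a push of about 3 to 12 N more, along the slots.
- keeper_right (a joint): The same for the right slot.
- spray_can: Bystander: spray can, 58 mm in diameter, 170 mm tall. Origin at the centre of its underside.
- grease_tin: Bystander: grease tin, 76 mm in diameter, 75 mm tall. Origin at the centre of its underside.
- pin_tray: Bystander: small open steel tray, 100 x 70 mm, 25 mm tall. Origin at the centre of its underside.
- spanner: Bystander: steel spanner lying on the bench, along its x axis. Origin at its middle, on the bench.

How it is judged:
On the way:
1. the wheelset lies on its two wheels on the bench (axle level, within 5 mm of 45 mm high), let go of and still (angle between wheelset's own z axis and vertical between 1.5 and 1.65 rad and height (world z) of wheelset below 0.05 m and contact force between wheelset and the fingers below 0.1 N and linear speed of wheelset below 0.05 m/s), for 0.2 s.
At the end, for the whole second after the job is handed in: Both sides of the axle lie on the bottom of their slots (centre line within 2.5 mm above the seat's height and within 4.5 mm of it along the truck), the wheelset centred between the plates within 7 mm, both keepers closed above it (under 0.05 rad), the wheelset still and let go of (z of axle_a in the frame of truck between 0.0745 and 0.0805 m and z of axle_b in the frame of truck between 0.0745 and 0.0805 m and x of axle_a in the frame of truck between -0.0045 and 0.0045 m and x of axle_b in the frame of truck between -0.0045 and 0.0045 m and y of wheelset in the frame of truck between -0.007 and 0.007 m and value of joint each of keeper_left, keeper_right below 0.05 rad and linear speed of wheelset below 0.02 m/s and contact force between wheelset and the fingers below 0.1 N); the robot touches nothing.
It fails at once if the wheelset is let topple or fall (its middle moves faster than 0.75 m/s) (linear speed of wheelset above 0.75 m/s).
It fails at once if a bystander is moved by more than 20 mm (distance of any of spray_can, grease_tin, pin_tray, spanner from where it was at the start of the episode above 0.02 m).
It also fails if it takes over 58 s, if anything falls off the work surface, if the arm or the gripper's body presses on something with over 40 N, if the wrist force passes 120 N, or if a joint passes its speed limit or range.

## Robot

A 6-joint arm with a two-finger parallel gripper is mounted at the origin on the work surface. World frame = base frame: x ahead of the robot, y to its left, z up, the work surface at z = 0. Lengths are in m, angles in rad, forces in N, time in s.
With the tool pointing down it reaches from about 0.35 to 0.925 m from the base axis. Payload 6.4 kg.
Tool frame: the origin (TCP) lies at the centre of the arm's flange, where the gripper is bolted on; the fingertips stand 173 mm ahead of it and the grasp point (between the pads) lies 155 mm ahead of it; z points along the fingers, y is the line along which they close (so a half turn about z gives the same grasp; the last joint's range is limited). The gripper opens to 85 mm and grips with 20 to 120 N. Pads are 22 mm wide; open, the fingers measure 114 mm over their backs; the gripper's body (76 mm by 85 mm) begins 54 mm behind the grasp point. The pads swing forward as they close: fully open they stand 13 mm farther back than shut.
Start: joints at [-1.323, 0.245, 1.558, -0, 1.339, -0.174], TCP at [0.266, -0.593, 0.405] pointing down, gripper open.
Joint ranges: [-3.13, 3.13], [-1.02, 2.26], [0.13, 2.54], [-0.95, 4.09], [0.21, 2.88], [-2.74, 2.74]. Speed limits (rad/s): [2.57, 2.57, 3.14, 3.14, 3.14, 3.14].

## Interface

Orientations are given as a unit quaternion [x, y, z, w].
In Python, from rig import * gives the robot as it stands. The module is installed in compiled form; this text tells all that it offers.
- The arm moves only by the shell command python3 -m creep 'ROWS'. ROWS is JSON, a list of rows, each an object of numbers: "tx", "ty", "tz": the shift along the tool's x, y, z in cm; "wx", "wy", "wz": the turn, a rotation vector about the tool's x, y, z in rad; "jaw": the finger opening in cm, from 0 to 8.54. In form: [{"tx": .., "ty": .., "tz": .., "wx": .., "wy": .., "wz": .., "jaw": ..}, ...]. A call has exactly 8 rows; each row shifts and turns the commanded pose from where the row before left it, along the tool's axes as they then stand; what a row does not reach is not made up. A row lasts 1/12 s, in which the tool goes at most 41.7 mm and 7.16 degrees, less where a joint would pass 70% of its speed; a pose out of reach is approached as far as the arm can. A call is refused whole if a number of a shift passes 4.17 or a number of a turn 0.125, either way. A call with a gripper value outside its range is refused whole. The fingers move at their own pace and stop on an object; the grip force is fixed at half the most. Time passes only in rows, so rows that do not move let the fingers close, or fill a call up. It gives the time, the measured TCP pose, the force, the opening and the grip force at its end, in the units of the state.
- read_state(): the state, without advancing time (a new reading comes with each control period).
- camera(name): name is "scene" or "top" or "wrist"; returns (picture, depth): 480x640x3 uint8, blue, green, red; 480x640 float32, m along the optical axis (not along the pixel's ray), 0 where there is no reading.
- calibration(name): a dict with "K" (3x3 intrinsics, pixels), "R" (3x3) and "t" (3): a world point X has camera coordinates R X + t. Camera axes: x right, y down, z forward; pixel columns grow to the right and rows downward; lengths in m; the calibration is good to about 2 mm. The wrist camera is an equidistant fisheye: a pixel r from the principal point sees the ray r / f radians off the axis. A picture is of the moment at which its call begins: read the wrist's pose just before it. calibration takes no time and is no camera call; for the wrist camera it gives the pose at the moment of the call.
- job_done(): hands the job in; it is judged then, once.
The state is a dict: "clock": time; "q": joint angles; "dq": joint speeds; "joint_efforts": joint torques, N m; "eef_pos": TCP position; "eef_rot": TCP orientation; "ft_force": force on the tool from outside, world axes, zero at the start; "moment": the same for the moment, N m; "width": opening from 0.0 (shut) to 1.0 (fully open); "grasp_force": force on a finger pad.
Only numpy, scipy, OpenCV 4.12 (cv2) and the standard library are available. Lean on these libraries where they do the work, as an engineer would, in place of code of your own. Each camera call takes 0.05 s, during which the arm holds its last target. There are 200 camera calls.

## Working session

There is one attempt and no reset: what is moved stays moved. The work goes in short steps, Python scripts to look and compute and a shell command to move; the robot and the scene stay as the last step left them, time stands still between calls to the robot, and variables do not carry over. Pictures are saved under pics/ and viewed, at most 10 in all, crops included, and the job is handed in when it is done.

```bash
mkdir -p pics; python3 - <<'E'
from rig import *
import cv2,numpy as np
s=read_state();print(s)
for n in("scene","top"):
    p,d=camera(n);c=calibration(n);cv2.imwrite(f"pics/{n}0.png",p);np.save(f"{n}0.npy",d)
    print(n,c["K"],c["R"],c["t"],(d>0).mean())
E
```

```text
{'clock': 0.0, 'q': array([-1.32313571e+00,  2.45827767e-01,  1.55903370e+00,  2.69406965e-05,
        1.33870892e+00, -1.74064646e-01]), 'dq': array([-0.00063687, -0.00013716, -0.00062066, -0.00035546, -0.0001265 ,
        0.00040399]), 'joint_efforts': array([ 1.29269487e-03, -4.29498053e+01, -3.26129258e+01, -3.41511532e-05,
        5.29950761e-03, -9.32518191e-06]), 'eef_pos': array([ 0.26603875, -0.5928098 ,  0.40356065]), 'eef_rot': array([ 9.77850899e-01,  2.09300360e-01, -2.32828331e-05, -9.88679000e-04]), 'ft_force': array([ 0.40804349, -0.24323817,  0.16712322]), 'moment': array([ 0.04567123, -0.00470477,  0.04034412]), 'grasp_force': 0.0, 'width': 0.9994900019413996}
scene [[441.42078585   0.         320.40400261]
 [  0.         441.42078585 248.83850619]
 [  0.           0.           1.        ]] [[ 0.32056546  0.94721282  0.00506589]
 [ 0.72968945 -0.24353178 -0.63894098]
 [-0.60397939  0.20851894 -0.76923908]] [-0.23071683 -0.28730703  1.41372218] 0.9961100260416667
top [[485.32550711   0.         317.13943092]
 [  0.         485.32550711 244.39200519]
 [  0.           0.           1.        ]] [[ 1.23174807e-03 -9.99996808e-01 -2.20589556e-03]
 [-9.92800515e-01 -9.58670482e-04 -1.19775704e-01]
 [ 1.19773207e-01  2.33754774e-03 -9.92798527e-01]] [0.05889665 0.55088937 1.18819884] 0.996064453125
```

View pics/scene0.png

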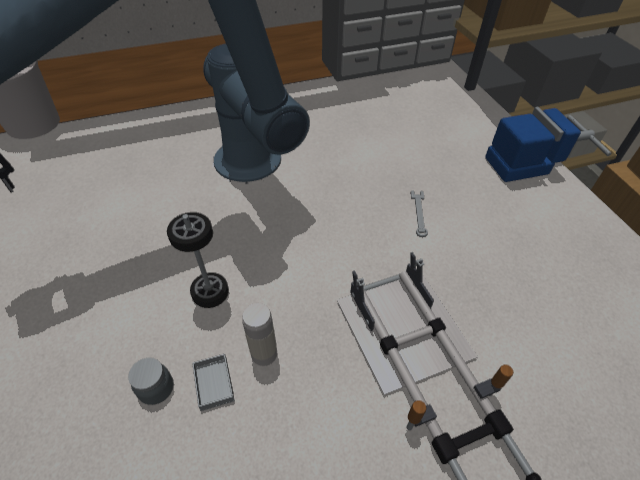

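View pics/top0.png

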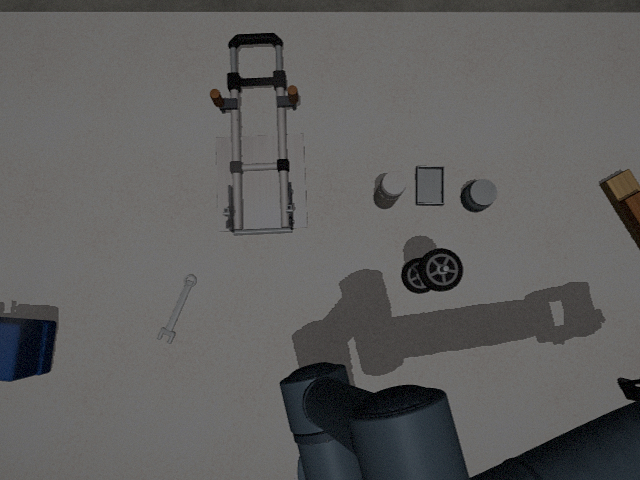

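The scene view shows the wheelset standing (upper wheel at (190,230), lower wheel at (209,290)). The truck's cheek plates are at (358,298) and (418,280). In the top view the upper wheel is at (441,269) and the cheeks are at (228,213) and (291,210), with the rails running to world +x.

```bash
cat > h.py <<'E'
from rig import *
import cv2,numpy as np
from scipy.spatial.transform import Rotation as Ro
def cloud(n,d):
    c=calibration(n);K=c["K"];v,u=np.mgrid[0:480,0:640]
    P=np.stack([(u-K[0,2])/K[0,0]*d,(v-K[1,2])/K[1,1]*d,d],-1)
    return (P-c["t"])@c["R"]
def ray(n,u,v):
    c=calibration(n);K=c["K"];r=c["R"].T@np.array([(u-K[0,2])/K[0,0],(v-K[1,2])/K[1,1],1.])
    return -c["R"].T@c["t"],r
def onplane(n,u,v,z):
    o,r=ray(n,u,v);return o+r*(z-o[2])/r[2]
E
python3 - <<'E'
from h import *
for n,bb in (("top",{"w":(395,240,470,300),"c1":(220,180,235,235),"c2":(284,175,300,232)}),("scene",{"w":(160,205,235,310),"c1":(345,265,376,330),"c2":(404,248,436,310)})):
    d=np.load(n+"0.npy");P=cloud(n,d)
    for k,(a,b,c,e) in bb.items():
        Q=P[b:e,a:c].reshape(-1,3)
        print(n,k)
        rng=[(.225,.245),(.247,.30)] if k=="w" else [(.03,.06),(.06,.085),(.085,.14)]
        for lo,hi in rng:
            S=Q[(Q[:,2]>lo)&(Q[:,2]<hi)]
            if len(S):print(lo,len(S),S.min(0).round(4),S.max(0).round(4),np.median(S,0).round(4))
    q=P[300:460:20,480:600:20,2] if n=="top" else P[330:470:20,20:120:20,2]
    print("bench",np.median(q))
# wheel circle centre from ellipse of upper rim in both views
from scipy.optimize import least_squares
for n in("top","scene"):
    P=cloud(n,np.load(n+"0.npy"));a,b,c,e=(395,240,470,300) if n=="top" else (160,205,235,310)
    Q=P[b:e,a:c].reshape(-1,3);S=Q[(Q[:,2]>.233)&(Q[:,2]<.247)]
    (x,y),r=cv2.minEnclosingCircle(S[:,:2].astype(np.float32));print(n,x,y,r)
    T=Q[(Q[:,2]>.255)];print("tip",len(T),T.mean(0) if len(T) else "",T.max(0) if len(T) else "")
for n,f in (("a",(350,260,440,340)),):
    im=cv2.imread("pics/scene0.png");a,b,c,e=f;cv2.imwrite("pics/c1.png",cv2.resize(im[b:e,a:c],None,fx=6,fy=6,interpolation=2))
E
```

```text
top w
0.225 1433 [ 0.4295 -0.2449  0.225 ] [ 0.5189 -0.1545  0.2448] [ 0.4727 -0.1965  0.2406]
0.247 46 [ 0.4685 -0.2044  0.2476] [ 0.4791 -0.1897  0.2765] [ 0.474  -0.1968  0.2701]
top c1
0.03 207 [0.5834 0.2686 0.0301] [0.7143 0.2834 0.06  ] [0.6557 0.2738 0.0422]
0.06 49 [0.5878 0.2719 0.06  ] [0.6914 0.2819 0.0841] [0.6283 0.274  0.07  ]
0.085 84 [0.584  0.2682 0.0851] [0.6307 0.2835 0.1204] [0.6141 0.2746 0.105 ]
top c2
0.03 303 [0.5907 0.1204 0.0313] [0.7286 0.1442 0.0596] [0.6643 0.1374 0.0408]
0.06 32 [0.5928 0.1215 0.0603] [0.7019 0.1324 0.0847] [0.652  0.1273 0.0633]
0.085 76 [0.59  0.119 0.087] [0.6366 0.1334 0.1174] [0.6217 0.1248 0.1075]
bench 0.00023452346825760952
scene w
0.225 1235 [ 0.4301 -0.2461  0.2252] [ 0.5221 -0.1576  0.245 ] [ 0.4867 -0.2012  0.2407]
0.247 75 [ 0.467  -0.2078  0.247 ] [ 0.4823 -0.1966  0.2745] [ 0.4782 -0.2018  0.2632]
scene c1
0.03 409 [0.5898 0.1168 0.03  ] [0.708 0.15  0.06 ] [0.6588 0.125  0.0414]
0.06 95 [0.5976 0.1194 0.0601] [0.6953 0.1282 0.085 ] [0.6338 0.1218 0.0708]
0.085 120 [0.5905 0.1151 0.085 ] [0.6442 0.1321 0.1171] [0.6257 0.1219 0.1002]
scene c2
0.03 659 [0.5819 0.2475 0.03  ] [0.7075 0.281  0.06  ] [0.6523 0.2671 0.0404]
0.06 108 [0.5932 0.2676 0.06  ] [0.6873 0.2778 0.0845] [0.6203 0.2714 0.0718]
0.085 121 [0.5827 0.265  0.0854] [0.633  0.2819 0.1157] [0.6168 0.2713 0.0993]
bench 0.00046037709129796093
top 0.47462180256843567 -0.19951102137565613 0.04550158977508545
tip 57 [ 0.44948765 -0.10881367  0.61233936] [0.4791358  0.05664712 1.24575514]
scene 0.476153701543808 -0.20164671540260315 0.0461575984954834
tip 92 [ 0.7283712  -0.18077251  0.5095279 ] [ 1.1374638  -0.1462183   0.90508689]
```

View pics/c1.png

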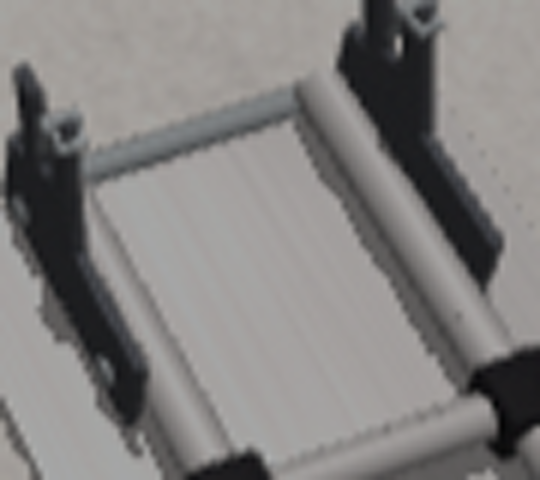

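The crop shows the two cheek plates with their slots open at the top, a shiny keeper on each +x prong. The wheelset axle is at about (0.475, -0.200), tip at z≈0.272 and wheel radius 45–46 mm, which matches the given sizes. I'll approach it from the -y side with the tool 30° below horizontal.

```bash
cat >> h.py <<'E'
from scipy.linalg import logm,expm
def cur():
    s=read_state();T=np.eye(4);T[:3,:3]=Ro.from_quat(s["eef_rot"]).as_matrix();T[:3,3]=s["eef_pos"];return T
def target(grasp,z,y,off=.155):
    z=np.array(z,float);z/=np.linalg.norm(z);y=np.array(y,float);y-=z*(y@z);y/=np.linalg.norm(y)
    T=np.eye(4);T[:3,:3]=np.c_[np.cross(y,z),y,z];T[:3,3]=np.array(grasp)-off*z;return T
def plan(T,N,T0=None):
    T0=cur() if T0 is None else T0
    D=expm(np.real(logm(np.linalg.inv(T0)@T))/N)
    print(N,"rows t",(D[:3,3]*100).round(3),"w",Ro.from_matrix(D[:3,:3]).as_rotvec().round(4));return T
E
python3 - <<'E'
from h import *
A=target([.475,-.2,.12],[0,.866,-.5],[1,0,0],.255)
plan(A,16);plan(A,24)
plan(target([.475,-.2,.12],[0,.866,-.5],[1,0,0]),8,A)
E
```

```text
16 rows t [1.135 0.679 1.691] w [ 0.0374  0.0578 -0.0649]
24 rows t [0.741 0.468 1.132] w [ 0.0249  0.0385 -0.0433]
8 rows t [0.   0.   1.25] w [ 0. -0.  0.]
```

```bash
python3 -m creep '[{"tx":0.74,"ty":0.47,"tz":1.13,"wx":0.0249,"wy":0.0385,"wz":-0.0433,"jaw":8.5},{"tx":0.74,"ty":0.47,"tz":1.13,"wx":0.0249,"wy":0.0385,"wz":-0.0433,"jaw":8.5},{"tx":0.74,"ty":0.47,"tz":1.13,"wx":0.0249,"wy":0.0385,"wz":-0.0433,"jaw":8.5},{"tx":0.74,"ty":0.47,"tz":1.13,"wx":0.0249,"wy":0.0385,"wz":-0.0433,"jaw":8.5},{"tx":0.74,"ty":0.47,"tz":1.13,"wx":0.0249,"wy":0.0385,"wz":-0.0433,"jaw":8.5},{"tx":0.74,"ty":0.47,"tz":1.13,"wx":0.0249,"wy":0.0385,"wz":-0.0433,"jaw":8.5},{"tx":0.74,"ty":0.47,"tz":1.13,"wx":0.0249,"wy":0.0385,"wz":-0.0433,"jaw":8.5},{"tx":0.74,"ty":0.47,"tz":1.13,"wx":0.0249,"wy":0.0385,"wz":-0.0433,"jaw":8.5}]'
python3 - <<'E'
from h import *
A=target([.475,-.2,.12],[0,.866,-.5],[1,0,0],.255)
plan(A,16);plan(A,12);print(read_state()["q"])
E
```

```text
clock: 0.77
eef_pos: [0.3424, -0.58, 0.3204]
eef_rot: [0.91, 0.371, 0.129, -0.13]
ft_force: [-0.5, -0.9, 0.0]
width: 0.999
grasp_force: 0.0
16 rows t [0.74  0.466 1.133] w [ 0.0248  0.0384 -0.0431]
12 rows t [1.001 0.607 1.506] w [ 0.0331  0.0512 -0.0575]
[-1.23488271  0.42247868  1.50489115  0.24371302  1.49556934 -0.49103391]
```

Tracking is exact; continue to the standoff.

```bash
python3 -m creep '[{"tx":0.74,"ty":0.47,"tz":1.13,"wx":0.0248,"wy":0.0384,"wz":-0.0431,"jaw":7},{"tx":0.74,"ty":0.47,"tz":1.13,"wx":0.0248,"wy":0.0384,"wz":-0.0431,"jaw":7},{"tx":0.74,"ty":0.47,"tz":1.13,"wx":0.0248,"wy":0.0384,"wz":-0.0431,"jaw":7},{"tx":0.74,"ty":0.47,"tz":1.13,"wx":0.0248,"wy":0.0384,"wz":-0.0431,"jaw":7},{"tx":0.74,"ty":0.47,"tz":1.13,"wx":0.0248,"wy":0.0384,"wz":-0.0431,"jaw":7},{"tx":0.74,"ty":0.47,"tz":1.13,"wx":0.0248,"wy":0.0384,"wz":-0.0431,"jaw":7},{"tx":0.74,"ty":0.47,"tz":1.13,"wx":0.0248,"wy":0.0384,"wz":-0.0431,"jaw":7},{"tx":0.74,"ty":0.47,"tz":1.13,"wx":0.0248,"wy":0.0384,"wz":-0.0431,"jaw":7}]'
python3 -m creep '[{"tx":0.74,"ty":0.47,"tz":1.13,"wx":0.0248,"wy":0.0384,"wz":-0.0431,"jaw":5},{"tx":0.74,"ty":0.47,"tz":1.13,"wx":0.0248,"wy":0.0384,"wz":-0.0431,"jaw":5},{"tx":0.74,"ty":0.47,"tz":1.13,"wx":0.0248,"wy":0.0384,"wz":-0.0431,"jaw":5},{"tx":0.74,"ty":0.47,"tz":1.13,"wx":0.0248,"wy":0.0384,"wz":-0.0431,"jaw":5},{"tx":0.74,"ty":0.47,"tz":1.13,"wx":0.0248,"wy":0.0384,"wz":-0.0431,"jaw":5},{"tx":0.74,"ty":0.47,"tz":1.13,"wx":0.0248,"wy":0.0384,"wz":-0.0431,"jaw":5},{"tx":0.74,"ty":0.47,"tz":1.13,"wx":0.0248,"wy":0.0384,"wz":-0.0431,"jaw":5},{"tx":0.74,"ty":0.47,"tz":1.13,"wx":0.0248,"wy":0.0384,"wz":-0.0431,"jaw":5}]'
python3 - <<'E'
from h import *
plan(target([.475,-.2,.12],[0,.866,-.5],[1,0,0]),8);print(read_state()["q"])
p,d=camera("wrist");cv2.imwrite("pics/w1.png",p)
E
```

```text
clock: 1.43
eef_pos: [0.4193, -0.5181, 0.2648]
eef_rot: [0.786, 0.508, 0.249, -0.249]
ft_force: [0.3, 0.0, -0.1]
width: 0.822
grasp_force: 0.0
clock: 2.1
eef_pos: [0.4757, -0.4213, 0.2476]
eef_rot: [0.613, 0.612, 0.353, -0.353]
ft_force: [0.3, -0.3, -0.9]
width: 0.584
grasp_force: 0.0
8 rows t [ 0.003 -0.009  1.256] w [ 0.      0.0001 -0.    ]
[-0.96698443  0.5437488   1.55706783  0.55544316  1.94063008 -1.01728592]
```

View pics/w1.png

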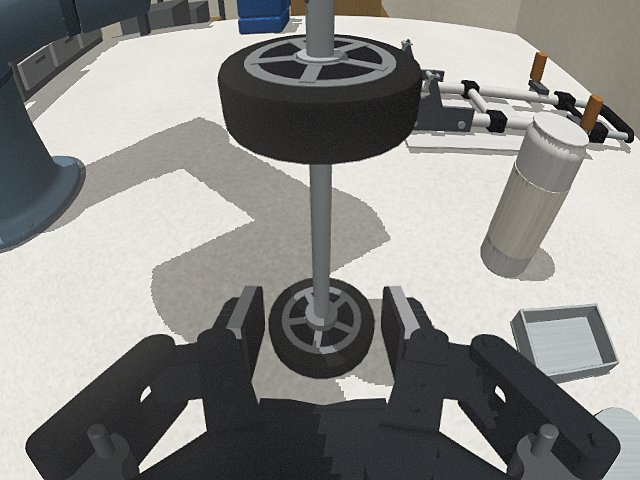

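The wrist view shows the axle (column ~320) centred between the pads at columns 255 and 390. The upper wheel is at (318,100). I need to check the camera's clearance to the upper wheel.

```bash
python3 - <<'E'
from h import *
c=calibration("wrist");p=-c["R"].T@c["t"];T=cur()
print("cam",p,"tool frame",T[:3,:3].T@(p-T[:3,3]),c["R"]@T[:3,:3],c["K"])
E
```

```text
cam [ 0.47647612 -0.35588051  0.29487143] tool frame [0.07291164 0.00017658 0.03119653] [[ 6.51098283e-04  9.99999447e-01  8.25996700e-04]
 [-9.58347756e-01  8.59885852e-04 -2.85602591e-01]
 [-2.85603143e-01 -6.05636727e-04  9.58347785e-01]] [[371.64829954   0.         322.4504825 ]
 [  0.         371.64829954 235.16896526]
 [  0.           0.           1.        ]]
```

The camera would come within about 24 mm of the wheel, so I'll flatten the tool to 15° below horizontal, which clears it and leaves less tilt after laying.

```bash
python3 - <<'E'
from h import *
z=[0,np.cos(.26),-np.sin(.26)]
A=plan(target([.475,-.2,.12],z,[1,0,0],.255),8);plan(target([.475,-.2,.12],z,[1,0,0]),8,A)
E
```

```text
8 rows t [-0.844 -0.02  -0.007] w [-0.0004  0.0327  0.0002]
8 rows t [-0.    0.    1.25] w [ 0. -0.  0.]
```

```bash
python3 -m creep '[{"tx":-0.84,"ty":-0.02,"wy":0.0327,"jaw":5},{"tx":-0.84,"ty":-0.02,"wy":0.0327,"jaw":5},{"tx":-0.84,"ty":-0.02,"wy":0.0327,"jaw":5},{"tx":-0.84,"ty":-0.02,"wy":0.0327,"jaw":5},{"tx":-0.84,"ty":-0.02,"wy":0.0327,"jaw":5},{"tx":-0.84,"ty":-0.02,"wy":0.0327,"jaw":5},{"tx":-0.84,"ty":-0.02,"wy":0.0327,"jaw":5},{"tx":-0.84,"ty":-0.02,"wy":0.0327,"jaw":5}]'
python3 -m creep '[{"tz":1.25,"jaw":5},{"tz":1.25,"jaw":5},{"tz":1.25,"jaw":5},{"tz":1.25,"jaw":5},{"tz":1.25,"jaw":5},{"tz":1.25,"jaw":5},{"tz":1.25,"jaw":5},{"tz":1.25,"jaw":5}]'
python3 -c "
from h import *
plan(target([.475,-.2,.12],[0,np.cos(.26),-np.sin(.26)],[1,0,0]),1)
p,d=camera('wrist');cv2.imwrite('pics/w2.png',p)"
```

```text
1 rows t [-4.113 -0.132 10.374] w [-0.0028  0.2614  0.0015]invalid input at $[0]: expected keys tx, ty, tz, wx, wy, wz, jaw
invalid input at $[0]: expected keys tx, ty, tz, wx, wy, wz, jaw
```

View pics/w2.png

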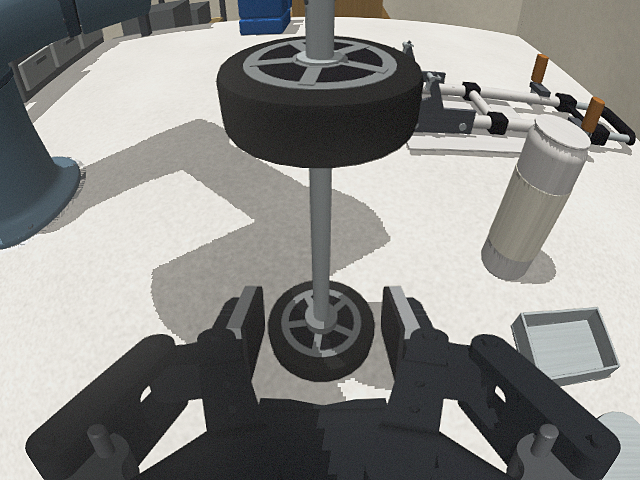

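The moves were refused because every row needs all the keys; the picture shows nothing has changed. I'll resend them in full.

```bash
python3 -m creep '[{"tx":-0.84,"ty":-0.02,"tz":0,"wx":0,"wy":0.0327,"wz":0,"jaw":5},{"tx":-0.84,"ty":-0.02,"tz":0,"wx":0,"wy":0.0327,"wz":0,"jaw":5},{"tx":-0.84,"ty":-0.02,"tz":0,"wx":0,"wy":0.0327,"wz":0,"jaw":5},{"tx":-0.84,"ty":-0.02,"tz":0,"wx":0,"wy":0.0327,"wz":0,"jaw":5},{"tx":-0.84,"ty":-0.02,"tz":0,"wx":0,"wy":0.0327,"wz":0,"jaw":5},{"tx":-0.84,"ty":-0.02,"tz":0,"wx":0,"wy":0.0327,"wz":0,"jaw":5},{"tx":-0.84,"ty":-0.02,"tz":0,"wx":0,"wy":0.0327,"wz":0,"jaw":5},{"tx":-0.84,"ty":-0.02,"tz":0,"wx":0,"wy":0.0327,"wz":0,"jaw":5}]' && python3 -m creep '[{"tx":0,"ty":0,"tz":1.25,"wx":0,"wy":0,"wz":0,"jaw":5},{"tx":0,"ty":0,"tz":1.25,"wx":0,"wy":0,"wz":0,"jaw":5},{"tx":0,"ty":0,"tz":1.25,"wx":0,"wy":0,"wz":0,"jaw":5},{"tx":0,"ty":0,"tz":1.25,"wx":0,"wy":0,"wz":0,"jaw":5},{"tx":0,"ty":0,"tz":1.25,"wx":0,"wy":0,"wz":0,"jaw":5},{"tx":0,"ty":0,"tz":1.25,"wx":0,"wy":0,"wz":0,"jaw":5},{"tx":0,"ty":0,"tz":1.25,"wx":0,"wy":0,"wz":0,"jaw":5},{"tx":0,"ty":0,"tz":1.25,"wx":0,"wy":0,"wz":0,"jaw":5}]'
python3 -c "
from h import *
plan(target([.475,-.2,.12],[0,np.cos(.26),-np.sin(.26)],[1,0,0]),1)
p,d=camera('wrist');cv2.imwrite('pics/w3.png',p)"
```

```text
clock: 2.87
eef_pos: [0.4737, -0.4494, 0.1859]
eef_rot: [0.562, 0.56, 0.431, -0.43]
ft_force: [0.9, -0.3, -0.6]
width: 0.586
grasp_force: 0.0
clock: 3.53
eef_pos: [0.4741, -0.3511, 0.1606]
eef_rot: [0.562, 0.561, 0.43, -0.429]
ft_force: [-0.0, 0.4, -0.3]
width: 0.587
grasp_force: 0.0
1 rows t [-0.038  0.093  0.15 ] w [ 0.0018  0.0057 -0.001 ]
```

View pics/w3.png

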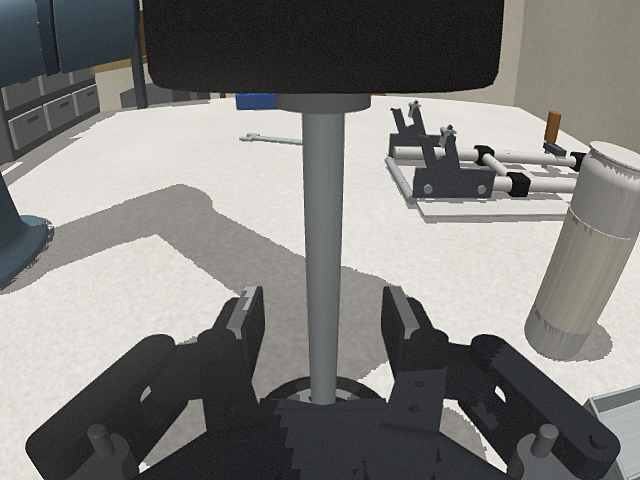

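The axle (columns 303–343) sits between the pads (262 and 383). Close on it and lift 25 mm.

```bash
python3 -m creep '[{"tx":0,"ty":0,"tz":0.15,"wx":0,"wy":0,"wz":0,"jaw":4},{"tx":0,"ty":0,"tz":0,"wx":0,"wy":0,"wz":0,"jaw":0},{"tx":0,"ty":0,"tz":0,"wx":0,"wy":0,"wz":0,"jaw":0},{"tx":0,"ty":0,"tz":0,"wx":0,"wy":0,"wz":0,"jaw":0},{"tx":0,"ty":0,"tz":0,"wx":0,"wy":0,"wz":0,"jaw":0},{"tx":0,"ty":0,"tz":0,"wx":0,"wy":0,"wz":0,"jaw":0},{"tx":0,"ty":0,"tz":0,"wx":0,"wy":0,"wz":0,"jaw":0},{"tx":0,"ty":0,"tz":0,"wx":0,"wy":0,"wz":0,"jaw":0}]'
python3 -m creep '[{"tx":0,"ty":0,"tz":0,"wx":0,"wy":0,"wz":0,"jaw":0},{"tx":0,"ty":0,"tz":0,"wx":0,"wy":0,"wz":0,"jaw":0},{"tx":0.4,"ty":0,"tz":-0.11,"wx":0,"wy":0,"wz":0,"jaw":0},{"tx":0.4,"ty":0,"tz":-0.11,"wx":0,"wy":0,"wz":0,"jaw":0},{"tx":0.4,"ty":0,"tz":-0.11,"wx":0,"wy":0,"wz":0,"jaw":0},{"tx":0.4,"ty":0,"tz":-0.11,"wx":0,"wy":0,"wz":0,"jaw":0},{"tx":0.4,"ty":0,"tz":-0.11,"wx":0,"wy":0,"wz":0,"jaw":0},{"tx":0.4,"ty":0,"tz":-0.11,"wx":0,"wy":0,"wz":0,"jaw":0}]'
python3 - <<'E'
from h import *
T=cur();G=T[:3,3]+.155*T[:3,2];print("grasp",G,read_state()["q"])
B=plan(target(G,[0,-np.sin(.26),-np.cos(.26)],[1,0,0]),16);plan(B,20)
E
```

```text
clock: 4.25
eef_pos: [0.4741, -0.3516, 0.1607]
eef_rot: [0.563, 0.561, 0.43, -0.429]
ft_force: [0.6, -2.2, 2.0]
width: 0.116
grasp_force: 58.4
clock: 4.92
eef_pos: [0.474, -0.3509, 0.1855]
eef_rot: [0.563, 0.561, 0.43, -0.429]
ft_force: [0.2, -0.5, -5.7]
width: 0.115
grasp_force: 58.5
grasp [ 0.47430481 -0.20138674  0.14478806] [-0.91273084  0.59280291  1.67264568  0.70895394  2.00152604 -1.02493022]
16 rows t [1.514 0.    0.074] w [ 0.     -0.0978 -0.0002]
20 rows t [1.212 0.    0.047] w [ 0.     -0.0783 -0.0001]
```

Held (load 5.7 N). Rotate 90° about the grasp point in 24 rows.

```bash
python3 -m creep '[{"tx":1.01,"ty":0,"tz":0.03,"wx":0,"wy":-0.0653,"wz":0,"jaw":0},{"tx":1.01,"ty":0,"tz":0.03,"wx":0,"wy":-0.0653,"wz":0,"jaw":0},{"tx":1.01,"ty":0,"tz":0.03,"wx":0,"wy":-0.0653,"wz":0,"jaw":0},{"tx":1.01,"ty":0,"tz":0.03,"wx":0,"wy":-0.0653,"wz":0,"jaw":0},{"tx":1.01,"ty":0,"tz":0.03,"wx":0,"wy":-0.0653,"wz":0,"jaw":0},{"tx":1.01,"ty":0,"tz":0.03,"wx":0,"wy":-0.0653,"wz":0,"jaw":0},{"tx":1.01,"ty":0,"tz":0.03,"wx":0,"wy":-0.0653,"wz":0,"jaw":0},{"tx":1.01,"ty":0,"tz":0.03,"wx":0,"wy":-0.0653,"wz":0,"jaw":0}]'
python3 -m creep '[{"tx":1.01,"ty":0,"tz":0.03,"wx":0,"wy":-0.0653,"wz":0,"jaw":0},{"tx":1.01,"ty":0,"tz":0.03,"wx":0,"wy":-0.0653,"wz":0,"jaw":0},{"tx":1.01,"ty":0,"tz":0.03,"wx":0,"wy":-0.0653,"wz":0,"jaw":0},{"tx":1.01,"ty":0,"tz":0.03,"wx":0,"wy":-0.0653,"wz":0,"jaw":0},{"tx":1.01,"ty":0,"tz":0.03,"wx":0,"wy":-0.0653,"wz":0,"jaw":0},{"tx":1.01,"ty":0,"tz":0.03,"wx":0,"wy":-0.0653,"wz":0,"jaw":0},{"tx":1.01,"ty":0,"tz":0.03,"wx":0,"wy":-0.0653,"wz":0,"jaw":0},{"tx":1.01,"ty":0,"tz":0.03,"wx":0,"wy":-0.0653,"wz":0,"jaw":0}]'
python3 - <<'E'
from h import *
T=cur();G=T[:3,3]+.155*T[:3,2];print("grasp",G,read_state()["q"])
plan(target(G,[0,-np.sin(.26),-np.cos(.26)],[1,0,0]),8)
E
```

```text
clock: 5.58
eef_pos: [0.474, -0.3108, 0.2551]
eef_rot: [0.655, 0.653, 0.269, -0.269]
ft_force: [0.2, -0.1, -4.8]
width: 0.115
grasp_force: 58.4
clock: 6.25
eef_pos: [0.4739, -0.2411, 0.2947]
eef_rot: [0.702, 0.7, 0.091, -0.092]
ft_force: [-0.2, 0.4, -6.1]
width: 0.116
grasp_force: 58.4
grasp [ 0.47378004 -0.20132681  0.14486909] [-0.71416382  0.12627992  1.9156852   0.20331529  1.27818792 -0.787696  ]
8 rows t [ 1.006 -0.003  0.033] w [-0.0002 -0.0649 -0.0003]
```

```bash
python3 -m creep '[{"tx":1.01,"ty":0,"tz":0.03,"wx":0,"wy":-0.065,"wz":0,"jaw":0},{"tx":1.01,"ty":0,"tz":0.03,"wx":0,"wy":-0.065,"wz":0,"jaw":0},{"tx":1.01,"ty":0,"tz":0.03,"wx":0,"wy":-0.065,"wz":0,"jaw":0},{"tx":1.01,"ty":0,"tz":0.03,"wx":0,"wy":-0.065,"wz":0,"jaw":0},{"tx":1.01,"ty":0,"tz":0.03,"wx":0,"wy":-0.065,"wz":0,"jaw":0},{"tx":1.01,"ty":0,"tz":0.03,"wx":0,"wy":-0.065,"wz":0,"jaw":0},{"tx":1.01,"ty":0,"tz":0.03,"wx":0,"wy":-0.065,"wz":0,"jaw":0},{"tx":1.01,"ty":0,"tz":0.03,"wx":0,"wy":-0.065,"wz":0,"jaw":0}]'
python3 - <<'E'
from h import *
T=cur();G=T[:3,3]+.155*T[:3,2];print("grasp",G,"z",T[:3,2])
plan(target([G[0],G[1],.055],[0,-np.sin(.26),-np.cos(.26)],[1,0,0]),8)
p,d=camera("scene");cv2.imwrite("pics/s2.png",p)
P=cloud("scene",d);b=p.max(2)
# axle points: above-bench cloud near the grasp
Q=P[(abs(P[...,0]-G[0])<.06)&(abs(P[...,1]-G[1])<.17)&(P[...,2]>.03)&(P[...,2]<.3)]
for y in np.arange(-.37,-.0,.015):
    S=Q[abs(Q[:,1]-y)<.0075]
    if len(S)>5:print(y.round(3),len(S),S.min(0).round(3),S.max(0).round(3))
E
```

```text
clock: 6.92
eef_pos: [0.4738, -0.161, 0.2944]
eef_rot: [0.702, 0.7, -0.093, 0.09]
ft_force: [-0.4, 0.7, -5.5]
width: 0.114
grasp_force: 58.4
grasp [ 0.47321832 -0.20074198  0.14458461] z [-0.00361476 -0.25663923 -0.96650051]
8 rows t [ 0.288 -0.005  1.082] w [-0.0005 -0.0001 -0.0004]
-0.325 92 [ 0.448 -0.323  0.117] [ 0.518 -0.318  0.19 ]
-0.31 320 [ 0.44  -0.317  0.113] [ 0.52  -0.303  0.19 ]
-0.295 350 [ 0.431 -0.302  0.104] [ 0.519 -0.288  0.191]
-0.28 56 [ 0.458 -0.287  0.137] [ 0.486 -0.273  0.158]
-0.265 40 [ 0.47  -0.272  0.139] [ 0.481 -0.258  0.151]
-0.25 37 [ 0.469 -0.257  0.141] [ 0.479 -0.243  0.151]
-0.235 39 [ 0.467 -0.242  0.139] [ 0.48  -0.228  0.151]
-0.22 51 [ 0.463 -0.227  0.132] [ 0.484 -0.213  0.151]
-0.205 257 [ 0.455 -0.212  0.124] [ 0.524 -0.198  0.299]
-0.19 333 [ 0.465 -0.197  0.129] [ 0.533 -0.183  0.3  ]
-0.175 317 [ 0.47  -0.182  0.138] [ 0.533 -0.168  0.3  ]
-0.16 208 [ 0.469 -0.167  0.139] [ 0.513 -0.153  0.3  ]
-0.145 160 [ 0.468 -0.152  0.139] [ 0.51  -0.138  0.299]
-0.13 71 [ 0.468 -0.137  0.141] [ 0.499 -0.123  0.289]
-0.115 152 [ 0.435 -0.122  0.104] [ 0.518 -0.108  0.189]
-0.1 277 [ 0.436 -0.107  0.118] [ 0.52  -0.093  0.19 ]
-0.085 177 [ 0.441 -0.092  0.115] [ 0.519 -0.078  0.191]
-0.07 35 [ 0.47  -0.077  0.141] [ 0.48  -0.063  0.152]
-0.055 26 [ 0.47  -0.062  0.14 ] [ 0.48  -0.051  0.15 ]
```

View pics/s2.png

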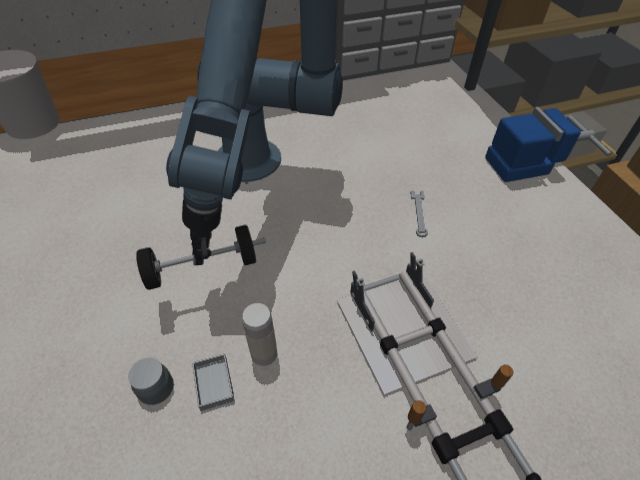

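The scene view shows the wheelset held level (wheels at (148,267) and (245,244)), and both axle ends measure z≈0.145. Now lower it.

```bash
python3 -m creep '[{"tx":0.288,"ty":0,"tz":1.08,"wx":0,"wy":0,"wz":0,"jaw":0},{"tx":0.288,"ty":0,"tz":1.08,"wx":0,"wy":0,"wz":0,"jaw":0},{"tx":0.288,"ty":0,"tz":1.08,"wx":0,"wy":0,"wz":0,"jaw":0},{"tx":0.288,"ty":0,"tz":1.08,"wx":0,"wy":0,"wz":0,"jaw":0},{"tx":0.288,"ty":0,"tz":1.08,"wx":0,"wy":0,"wz":0,"jaw":0},{"tx":0.288,"ty":0,"tz":1.08,"wx":0,"wy":0,"wz":0,"jaw":0},{"tx":0.288,"ty":0,"tz":1.08,"wx":0,"wy":0,"wz":0,"jaw":0},{"tx":0.288,"ty":0,"tz":1.08,"wx":0,"wy":0,"wz":0,"jaw":0}]'
python3 -m creep '[{"tx":0.03,"ty":0,"tz":0.11,"wx":0,"wy":0,"wz":0,"jaw":0},{"tx":0.03,"ty":0,"tz":0.11,"wx":0,"wy":0,"wz":0,"jaw":0},{"tx":0.03,"ty":0,"tz":0.11,"wx":0,"wy":0,"wz":0,"jaw":0},{"tx":0.03,"ty":0,"tz":0.11,"wx":0,"wy":0,"wz":0,"jaw":0},{"tx":0.03,"ty":0,"tz":0.11,"wx":0,"wy":0,"wz":0,"jaw":0},{"tx":0.03,"ty":0,"tz":0.11,"wx":0,"wy":0,"wz":0,"jaw":0},{"tx":0.03,"ty":0,"tz":0.11,"wx":0,"wy":0,"wz":0,"jaw":0},{"tx":0.03,"ty":0,"tz":0.11,"wx":0,"wy":0,"wz":0,"jaw":0}]'
python3 -c "
from h import *
T=cur();print(T[:3,3]+.155*T[:3,2],read_state()['ft_force'])"
```

```text
clock: 7.63
eef_pos: [0.4745, -0.1621, 0.204]
eef_rot: [0.702, 0.7, -0.092, 0.091]
ft_force: [-0.6, 0.2, -5.0]
width: 0.115
grasp_force: 58.7
clock: 8.3
eef_pos: [0.4749, -0.162, 0.1968]
eef_rot: [0.702, 0.7, -0.092, 0.092]
ft_force: [0.0, 5.0, 6.3]
width: 0.117
grasp_force: 59.9
[ 0.4748678  -0.20182608  0.04706556] [0.01767379 4.97836027 6.33016741]
```

Contact made (about 11 N on the bench). Ease off, open, then turn the tool vertical about the axle.

```bash
python3 -m creep '[{"tx":-0.02,"ty":0,"tz":-0.06,"wx":0,"wy":0,"wz":0,"jaw":0},{"tx":0,"ty":0,"tz":0,"wx":0,"wy":0,"wz":0,"jaw":1.5},{"tx":0,"ty":0,"tz":0,"wx":0,"wy":0,"wz":0,"jaw":3},{"tx":0,"ty":0,"tz":0,"wx":0,"wy":0,"wz":0,"jaw":5},{"tx":0,"ty":0,"tz":0,"wx":0,"wy":0,"wz":0,"jaw":5},{"tx":0,"ty":0,"tz":0,"wx":0,"wy":0,"wz":0,"jaw":5},{"tx":0,"ty":0,"tz":0,"wx":0,"wy":0,"wz":0,"jaw":5},{"tx":0,"ty":0,"tz":0,"wx":0,"wy":0,"wz":0,"jaw":5}]'
python3 - <<'E'
from h import *
p,d=camera("scene");P=cloud("scene",d);p2,d2=camera("top");P2=cloud("top",d2)
for n,X in(("scene",P),("top",P2)):
  Q=X[(abs(X[...,0]-.475)<.07)&(abs(X[...,1]+.2)<.19)&(X[...,2]>.005)&(X[...,2]<.098)]
  for y in (-.31,-.25,-.15,-.1,-.07,-.055):
    S=Q[abs(Q[:,1]-y)<.006]
    if len(S)>3:print(n,y,len(S),S.min(0).round(3),S.max(0).round(3))
  print(Q[:,1].min(),Q[:,1].max())
p,d=camera("wrist")
T=cur();G=T[:3,3]+.155*T[:3,2]
plan(target([.475,-.2015,.046],[0,0,-1],[1,0,0]),8)
E
```

```text
clock: 8.97
eef_pos: [0.4745, -0.1619, 0.1969]
eef_rot: [0.702, 0.7, -0.092, 0.091]
ft_force: [-0.3, 0.3, -0.5]
width: 0.584
grasp_force: 0.0
scene -0.31 214 [ 0.441 -0.316  0.025] [ 0.52  -0.304  0.093]
scene -0.25 26 [ 0.406 -0.256  0.005] [ 0.482 -0.245  0.054]
scene -0.15 25 [ 0.471 -0.156  0.045] [ 0.483 -0.144  0.056]
scene -0.1 193 [ 0.44  -0.106  0.026] [ 0.52  -0.094  0.093]
scene -0.07 25 [ 0.419 -0.076  0.005] [ 0.53  -0.065  0.054]
scene -0.055 19 [ 0.412 -0.061  0.006] [ 0.481 -0.051  0.053]
-0.3877351291026338 -0.02556224057627033
top -0.31 190 [ 0.415 -0.316  0.005] [ 0.543 -0.304  0.094]
top -0.1 28 [ 0.49  -0.104  0.06 ] [ 0.517 -0.094  0.087]
top -0.07 32 [ 0.407 -0.076  0.005] [ 0.537 -0.066  0.056]
top -0.055 37 [ 0.415 -0.061  0.005] [ 0.524 -0.049  0.053]
-0.38980275378398693 -0.011220686212685137
8 rows t [-0.498  0.007  0.021] w [-0.0001  0.0325 -0.0003]
```

The wheelset is lying level and released, with tip at y≈-0.05 and axle at z≈0.047. Before regrasping I'll look at the slots closely with the wrist camera.

```bash
python3 -m creep '[{"tx":-0.51,"ty":0,"tz":-1.93,"wx":0,"wy":0,"wz":0,"jaw":5},{"tx":-0.51,"ty":0,"tz":-1.93,"wx":0,"wy":0,"wz":0,"jaw":5},{"tx":-0.51,"ty":0,"tz":-1.93,"wx":0,"wy":0,"wz":0,"jaw":5},{"tx":-0.51,"ty":0,"tz":-1.93,"wx":0,"wy":0,"wz":0,"jaw":5},{"tx":-0.51,"ty":0,"tz":-1.93,"wx":0,"wy":0,"wz":0,"jaw":5},{"tx":-0.51,"ty":0,"tz":-1.93,"wx":0,"wy":0,"wz":0,"jaw":5},{"tx":-0.51,"ty":0,"tz":-1.93,"wx":0,"wy":0,"wz":0,"jaw":5},{"tx":-0.51,"ty":0,"tz":-1.93,"wx":0,"wy":0,"wz":0,"jaw":5}]'
python3 - <<'E'
from h import *
plan(target([.59,-.094,.27],[0,1,-1],[1,0,0],0),16)
E
```

```text
clock: 9.78
eef_pos: [0.4744, -0.1616, 0.3575]
eef_rot: [0.702, 0.7, -0.092, 0.091]
ft_force: [-0.3, -0.5, 0.7]
width: 0.585
grasp_force: 0.0
16 rows t [0.301 0.722 0.658] w [-0.      0.0653 -0.0002]
```

```bash
python3 -m creep '[{"tx":0.3,"ty":0.72,"tz":0.66,"wx":0,"wy":0.0653,"wz":0,"jaw":5},{"tx":0.3,"ty":0.72,"tz":0.66,"wx":0,"wy":0.0653,"wz":0,"jaw":5},{"tx":0.3,"ty":0.72,"tz":0.66,"wx":0,"wy":0.0653,"wz":0,"jaw":5},{"tx":0.3,"ty":0.72,"tz":0.66,"wx":0,"wy":0.0653,"wz":0,"jaw":5},{"tx":0.3,"ty":0.72,"tz":0.66,"wx":0,"wy":0.0653,"wz":0,"jaw":5},{"tx":0.3,"ty":0.72,"tz":0.66,"wx":0,"wy":0.0653,"wz":0,"jaw":5},{"tx":0.3,"ty":0.72,"tz":0.66,"wx":0,"wy":0.0653,"wz":0,"jaw":5},{"tx":0.3,"ty":0.72,"tz":0.66,"wx":0,"wy":0.0653,"wz":0,"jaw":5}]'
python3 -m creep '[{"tx":0.3,"ty":0.72,"tz":0.66,"wx":0,"wy":0.0653,"wz":0,"jaw":5},{"tx":0.3,"ty":0.72,"tz":0.66,"wx":0,"wy":0.0653,"wz":0,"jaw":5},{"tx":0.3,"ty":0.72,"tz":0.66,"wx":0,"wy":0.0653,"wz":0,"jaw":5},{"tx":0.3,"ty":0.72,"tz":0.66,"wx":0,"wy":0.0653,"wz":0,"jaw":5},{"tx":0.3,"ty":0.72,"tz":0.66,"wx":0,"wy":0.0653,"wz":0,"jaw":5},{"tx":0.3,"ty":0.72,"tz":0.66,"wx":0,"wy":0.0653,"wz":0,"jaw":5},{"tx":0.3,"ty":0.72,"tz":0.66,"wx":0,"wy":0.0653,"wz":0,"jaw":5},{"tx":0.3,"ty":0.72,"tz":0.66,"wx":0,"wy":0.0653,"wz":0,"jaw":5}]'
python3 - <<'E'
from h import *
c=calibration("wrist");p,d=camera("wrist");cv2.imwrite("pics/w4.png",p);np.savez("w4.npz",d=d,**c)
cv2.imwrite("pics/w4c.png",cv2.resize(p[40:240,220:480],None,fx=3,fy=3,interpolation=2))
E
```

```text
clock: 10.45
eef_pos: [0.5325, -0.1396, 0.3031]
eef_rot: [0.702, 0.7, 0.094, -0.094]
ft_force: [0.4, -0.4, 0.3]
width: 0.589
grasp_force: 0.0
clock: 11.12
eef_pos: [0.5902, -0.0941, 0.2683]
eef_rot: [0.654, 0.652, 0.272, -0.272]
ft_force: [-0.2, -0.6, 0.3]
width: 0.585
grasp_force: 0.0
```

View pics/w4c.png

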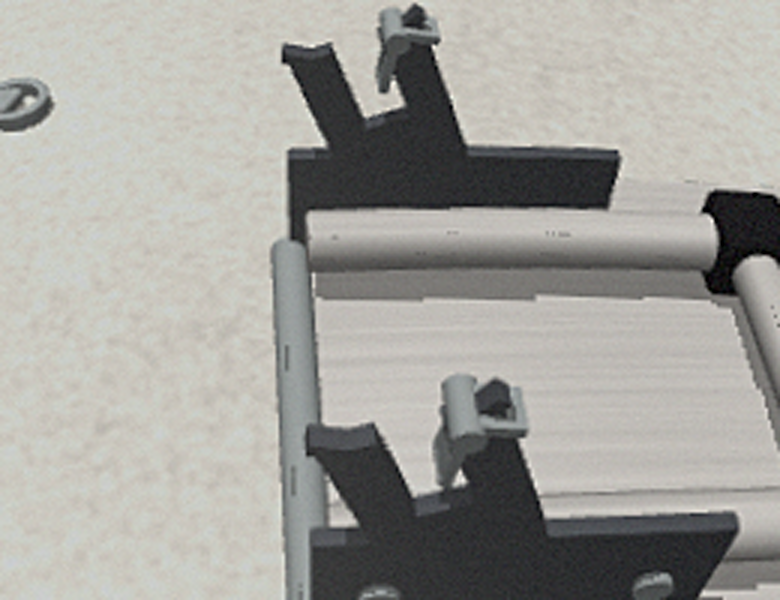

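The crop shows both slots clearly. The far (left) slot bottom runs (365,129)–(408,109) and the near (right) one (413,517)–(469,494), in crop pixels.

```bash
cat >> h.py <<'E'
def wray(c,u,v):
    K=c["K"];a=np.array([u-K[0,2],v-K[1,2]],float);r=np.linalg.norm(a);th=r/K[0,0]
    return -c["R"].T@c["t"],c["R"].T@np.r_[a/r*np.sin(th),np.cos(th)]
E
python3 - <<'E'
from h import *
f=np.load("w4.npz");c={k:f[k] for k in"KRt"};d=f["d"]
def pt(cu,cv):return (cu+.5)/3-.5+220,(cv+.5)/3-.5+40
def cast_depth(cu,cv):
    u,v=pt(cu,cv);o,r=wray(c,u,v);z=d[int(round(v)),int(round(u))];return o+r*z/(c["R"]@r)[2]
L={"plateface":[(380,180),(330,180),(500,180),(345,120),(440,120)],}
R={"plateface":[(440,560),(360,545),(600,560),(380,490),(510,500)]}
for n,D in(("left",L),("right",R)):
    P=np.array([cast_depth(*q) for q in D["plateface"]]);print(n,P.round(4).tolist())
    A=np.c_[P[:,0],P[:,2],np.ones(5)];k=np.linalg.lstsq(A,P[:,1],rcond=None)[0];print("plane y=ax+bz+c",k.round(4),"res",(P[:,1]-A@k).round(4), "median",np.median(P[:,1]))
sets={"left":[(365,129),(408,109),(386.5,119),(332,50),(365,127)],"right":[(413,517),(469,494),(441,505.5),(380,437),(413,516)]}
for n,y in (("left",None),("right",None)):
    P=np.array([cast_depth(*q) for q in (L if n=="left" else R)["plateface"]])
    # plate plane with yaw .043: y = y0 - .. normal (-sin,cos)
    for yaw in(.03,.05):
        nn=np.array([-np.sin(yaw),np.cos(yaw),0]);off=np.median(P@nn)
        for q in sets[n]:
            o,r=wray(c,*pt(*q));X=o+r*(off-o@nn)/(r@nn);print(n,yaw,q,X.round(4))
# yaw from plate upper edges in the w4 crop: left (290,152)-(620,152); right (314,530)-(735,515)
E
```

```text
left [[0.615, 0.273, 0.0473], [0.598, 0.2712, 0.0486], [0.6569, 0.2768, 0.0455], [0.6026, 0.2727, 0.0735], [0.6336, 0.2752, 0.0723]]
plane y=ax+bz+c [0.0937 0.0313 0.2138] res [ 0.0001 -0.0002  0.0001  0.0002 -0.0002] median 0.2729651388955249
right [[0.6246, 0.1229, 0.049], [0.6035, 0.1225, 0.0573], [0.6687, 0.1252, 0.0451], [0.6072, 0.1224, 0.0824], [0.639, 0.1242, 0.0756]]
plane y=ax+bz+c [0.0476 0.0107 0.0928] res [-0.0002  0.0003  0.     -0.0002  0.0002] median 0.12286832044715919
left 0.03 (365, 129) [0.6091 0.2729 0.0696]
left 0.03 (408, 109) [0.6227 0.2733 0.078 ]
left 0.03 (386.5, 119) [0.6159 0.2731 0.0738]
left 0.03 (332, 50) [0.598  0.2726 0.1014]
left 0.03 (365, 127) [0.6091 0.2729 0.0705]
left 0.05 (365, 129) [0.6091 0.2731 0.0695]
left 0.05 (408, 109) [0.6227 0.2737 0.0777]
left 0.05 (386.5, 119) [0.616  0.2734 0.0736]
left 0.05 (332, 50) [0.598  0.2725 0.1015]
left 0.05 (365, 127) [0.6091 0.2731 0.0704]
right 0.03 (413, 517) [0.6159 0.1228 0.0699]
right 0.03 (469, 494) [0.6285 0.1232 0.0796]
right 0.03 (441, 505.5) [0.6223 0.123  0.0748]
right 0.03 (380, 437) [0.6061 0.1226 0.103 ]
right 0.03 (413, 516) [0.6159 0.1228 0.0704]
right 0.05 (413, 517) [0.6159 0.1229 0.0699]
right 0.05 (469, 494) [0.6285 0.1235 0.0792]
right 0.05 (441, 505.5) [0.6223 0.1232 0.0746]
right 0.05 (380, 437) [0.6061 0.1224 0.1033]
right 0.05 (413, 516) [0.6159 0.1229 0.0704]
```

The slot bottoms come out at z≈0.074 (expected 0.072) and the slot spacing and plate faces agree. That puts the truck origin at about (0.617, 0.2005) with yaw 0.041. Back to the wheelset with the tool vertical.

```bash
python3 - <<'E'
from h import *
A=plan(target([.475,-.202,.15],[0,0,-1],[1,0,0]),16)
plan(target([.475,-.202,.046],[0,0,-1],[1,0,0]),8,A)
E
```

```text
16 rows t [-0.539 -0.722 -0.504] w [-0.     -0.0495 -0.0002]
8 rows t [0.  0.  1.3] w [0. 0. 0.]
```

```bash
python3 -m creep '[{"tx":-0.54,"ty":-0.72,"tz":-0.5,"wx":0,"wy":-0.0495,"wz":0,"jaw":5},{"tx":-0.54,"ty":-0.72,"tz":-0.5,"wx":0,"wy":-0.0495,"wz":0,"jaw":5},{"tx":-0.54,"ty":-0.72,"tz":-0.5,"wx":0,"wy":-0.0495,"wz":0,"jaw":5},{"tx":-0.54,"ty":-0.72,"tz":-0.5,"wx":0,"wy":-0.0495,"wz":0,"jaw":5},{"tx":-0.54,"ty":-0.72,"tz":-0.5,"wx":0,"wy":-0.0495,"wz":0,"jaw":5},{"tx":-0.54,"ty":-0.72,"tz":-0.5,"wx":0,"wy":-0.0495,"wz":0,"jaw":5},{"tx":-0.54,"ty":-0.72,"tz":-0.5,"wx":0,"wy":-0.0495,"wz":0,"jaw":5},{"tx":-0.54,"ty":-0.72,"tz":-0.5,"wx":0,"wy":-0.0495,"wz":0,"jaw":5}]'
python3 -m creep '[{"tx":-0.54,"ty":-0.72,"tz":-0.5,"wx":0,"wy":-0.0495,"wz":0,"jaw":5},{"tx":-0.54,"ty":-0.72,"tz":-0.5,"wx":0,"wy":-0.0495,"wz":0,"jaw":5},{"tx":-0.54,"ty":-0.72,"tz":-0.5,"wx":0,"wy":-0.0495,"wz":0,"jaw":5},{"tx":-0.54,"ty":-0.72,"tz":-0.5,"wx":0,"wy":-0.0495,"wz":0,"jaw":5},{"tx":-0.54,"ty":-0.72,"tz":-0.5,"wx":0,"wy":-0.0495,"wz":0,"jaw":5},{"tx":-0.54,"ty":-0.72,"tz":-0.5,"wx":0,"wy":-0.0495,"wz":0,"jaw":5},{"tx":-0.54,"ty":-0.72,"tz":-0.5,"wx":0,"wy":-0.0495,"wz":0,"jaw":5},{"tx":-0.54,"ty":-0.72,"tz":-0.5,"wx":0,"wy":-0.0495,"wz":0,"jaw":5}]'
python3 - <<'E'
from h import *
plan(target([.475,-.202,.046],[0,0,-1],[1,0,0]),8)
p,d=camera("scene");X=cloud("scene",d)
Q=X[(abs(X[...,0]-.475)<.08)&(abs(X[...,1]+.2)<.19)&(X[...,2]>.035)&(X[...,2]<.098)]
for y in (-.31,-.25,-.22,-.18,-.15,-.1,-.065):
    S=Q[abs(Q[:,1]-y)<.006]
    if len(S)>3:print(y,len(S),S.min(0).round(4),S.max(0).round(4))
W=Q[Q[:,2]>.065];print("wheels y",W[:,1].min(),W[:,1].max(),"tip",Q[:,1].max())
E
```

```text
clock: 11.83
eef_pos: [0.5315, -0.1527, 0.2767]
eef_rot: [0.695, 0.693, 0.135, -0.136]
ft_force: [0.3, 0.5, -0.2]
width: 0.583
grasp_force: 0.0
clock: 12.5
eef_pos: [0.4738, -0.2029, 0.3065]
eef_rot: [0.708, 0.706, -0.004, 0.003]
ft_force: [-0.1, -0.7, 0.6]
width: 0.583
grasp_force: 0.0
8 rows t [0.019 0.015 1.319] w [-0.0001  0.0013 -0.0003]
-0.31 208 [ 0.4418 -0.3159  0.0367] [ 0.5202 -0.3041  0.0936]
-0.25 25 [ 0.47   -0.2557  0.0428] [ 0.4803 -0.244   0.0549]
-0.22 26 [ 0.4684 -0.2258  0.042 ] [ 0.4794 -0.2145  0.0541]
-0.18 25 [ 0.4704 -0.1857  0.0426] [ 0.4806 -0.1743  0.055 ]
-0.15 25 [ 0.4677 -0.1558  0.0445] [ 0.4805 -0.1444  0.0533]
-0.1 184 [ 0.4432 -0.1059  0.0355] [ 0.5206 -0.094   0.0924]
-0.065 24 [ 0.4706 -0.071   0.0427] [ 0.481  -0.0592  0.0536]
wheels y -0.3240894696381821 -0.08374899775742073 tip -0.05227259704195275
```

```bash
python3 -m creep '[{"tx":0,"ty":0.015,"tz":1.32,"wx":0,"wy":0.0013,"wz":0,"jaw":5},{"tx":0,"ty":0.015,"tz":1.32,"wx":0,"wy":0.0013,"wz":0,"jaw":5},{"tx":0,"ty":0.015,"tz":1.32,"wx":0,"wy":0.0013,"wz":0,"jaw":5},{"tx":0,"ty":0.015,"tz":1.32,"wx":0,"wy":0.0013,"wz":0,"jaw":5},{"tx":0,"ty":0.015,"tz":1.32,"wx":0,"wy":0.0013,"wz":0,"jaw":5},{"tx":0,"ty":0.015,"tz":1.32,"wx":0,"wy":0.0013,"wz":0,"jaw":5},{"tx":0,"ty":0.015,"tz":1.32,"wx":0,"wy":0.0013,"wz":0,"jaw":5},{"tx":0,"ty":0.015,"tz":1.32,"wx":0,"wy":0.0013,"wz":0,"jaw":5}]'
python3 -m creep '[{"tx":0,"ty":0,"tz":0,"wx":0,"wy":0,"wz":0,"jaw":3},{"tx":0,"ty":0,"tz":0,"wx":0,"wy":0,"wz":0,"jaw":0},{"tx":0,"ty":0,"tz":0,"wx":0,"wy":0,"wz":0,"jaw":0},{"tx":0,"ty":0,"tz":0,"wx":0,"wy":0,"wz":0,"jaw":0},{"tx":0,"ty":0,"tz":0,"wx":0,"wy":0,"wz":0,"jaw":0},{"tx":0,"ty":0,"tz":0,"wx":0,"wy":0,"wz":0,"jaw":0},{"tx":0,"ty":0,"tz":0,"wx":0,"wy":0,"wz":0,"jaw":0},{"tx":0,"ty":0,"tz":0,"wx":0,"wy":0,"wz":0,"jaw":0}]'
python3 - <<'E'
from h import *
T=cur();print("grasp",T[:3,3]+.155*T[:3,2],"x axis",T[:3,0])
A=plan(target([.475,-.204,.21],[0,0,-1],[1,0,0]),8)
B=plan(target([.475,.2,.21],[0,0,-1],[1,0.041,0]),16,A)
s=np.array([.34*np.cos(.041),.34*np.sin(.041),-.94]);y=[np.cos(.041),np.sin(.041),0]
seat=np.array([.617,.2005,.078]);C=plan(target(seat-.055*s,s,y),16,B);print(C[:3,3]);
E
```

```text
clock: 13.22
eef_pos: [0.4756, -0.2026, 0.2]
eef_rot: [0.708, 0.706, 0.001, -0.001]
ft_force: [0.4, -0.6, 0.3]
width: 0.586
grasp_force: 0.0
clock: 13.88
eef_pos: [0.476, -0.2029, 0.2015]
eef_rot: [0.708, 0.706, 0.001, -0.001]
ft_force: [0.4, 0.7, 4.0]
width: 0.116
grasp_force: 58.8
grasp [ 0.47607768 -0.20245562  0.04650954] x axis [0.00229045 0.99999322 0.00288319]
8 rows t [-0.01  -0.011 -2.044] w [ 0.0001 -0.0004 -0.0003]
16 rows t [2.525 0.049 0.   ] w [ 0.      0.     -0.0026]
16 rows t [-0.033  0.346  0.627] w [-0.0217  0.     -0.    ]
[0.54563893 0.19757256 0.27545831]
```

```bash
python3 -m creep '[{"tx":0,"ty":0,"tz":-1,"wx":0,"wy":0,"wz":0,"jaw":0},{"tx":0,"ty":0,"tz":-2,"wx":0,"wy":0,"wz":0,"jaw":0},{"tx":0,"ty":0,"tz":-2.2,"wx":0,"wy":0,"wz":0,"jaw":0},{"tx":0,"ty":0,"tz":-2.5,"wx":0,"wy":0,"wz":0,"jaw":0},{"tx":0,"ty":0,"tz":-2.5,"wx":0,"wy":0,"wz":0,"jaw":0},{"tx":0,"ty":0,"tz":-2.5,"wx":0,"wy":0,"wz":0,"jaw":0},{"tx":0.5,"ty":0,"tz":-2.2,"wx":0,"wy":0,"wz":0,"jaw":0},{"tx":1,"ty":0,"tz":-1.5,"wx":0,"wy":0,"wz":0,"jaw":0}]' &&
python3 -m creep '[{"tx":1.5,"ty":0.05,"tz":0,"wx":0,"wy":0,"wz":0,"jaw":0},{"tx":2.5,"ty":0.05,"tz":0,"wx":0,"wy":0,"wz":0,"jaw":0},{"tx":2.5,"ty":0.05,"tz":0,"wx":0,"wy":0,"wz":-0.0026,"jaw":0},{"tx":2.5,"ty":0.05,"tz":0,"wx":0,"wy":0,"wz":-0.0026,"jaw":0},{"tx":2.5,"ty":0.05,"tz":0,"wx":0,"wy":0,"wz":-0.0026,"jaw":0},{"tx":2.5,"ty":0.05,"tz":0,"wx":0,"wy":0,"wz":-0.0026,"jaw":0},{"tx":2.5,"ty":0.05,"tz":0,"wx":0,"wy":0,"wz":-0.0026,"jaw":0},{"tx":2.5,"ty":0.05,"tz":0,"wx":0,"wy":0,"wz":-0.0026,"jaw":0}]' &&
python3 -m creep '[{"tx":2.5,"ty":0.05,"tz":0,"wx":0,"wy":0,"wz":-0.0026,"jaw":0},{"tx":2.5,"ty":0.05,"tz":0,"wx":0,"wy":0,"wz":-0.0026,"jaw":0},{"tx":2.5,"ty":0.05,"tz":0,"wx":0,"wy":0,"wz":-0.0026,"jaw":0},{"tx":2.5,"ty":0.05,"tz":0,"wx":0,"wy":0,"wz":-0.0026,"jaw":0},{"tx":2.5,"ty":0.05,"tz":0,"wx":0,"wy":0,"wz":-0.0026,"jaw":0},{"tx":2.5,"ty":0.05,"tz":0,"wx":0,"wy":0,"wz":-0.0026,"jaw":0},{"tx":2.5,"ty":0.05,"tz":0,"wx":0,"wy":0,"wz":-0.0026,"jaw":0},{"tx":1.5,"ty":0,"tz":0,"wx":0,"wy":0,"wz":0,"jaw":0}]'
python3 - <<'E'
from h import *
T=cur();print("grasp",T[:3,3]+.155*T[:3,2])
s=np.array([.34*np.cos(.041),.34*np.sin(.041),-.94]);y=[np.cos(.041),np.sin(.041),0]
seat=np.array([.617,.202,.078]);C=plan(target(seat-.055*s,s,y),16)
E
```

```text
clock: 14.55
eef_pos: [0.4754, -0.1886, 0.3666]
eef_rot: [0.708, 0.706, 0.001, -0.001]
ft_force: [0.5, 0.5, -5.3]
width: 0.115
grasp_force: 58.9
clock: 15.22
eef_pos: [0.4782, 0.0031, 0.3643]
eef_rot: [0.702, 0.712, 0.0, -0.003]
ft_force: [-0.2, -0.1, -5.1]
width: 0.113
grasp_force: 59.0
clock: 15.88
eef_pos: [0.4774, 0.1936, 0.365]
eef_rot: [0.695, 0.719, 0.0, -0.003]
ft_force: [0.6, -0.3, -5.5]
width: 0.12
grasp_force: 59.0
grasp [0.47684149 0.19414149 0.20997643]
16 rows t [0.017 0.334 0.624] w [-0.0219 -0.0001 -0.0005]
```

```bash
python3 -m creep '[{"tx":0.02,"ty":0.33,"tz":0.62,"wx":-0.0219,"wy":0,"wz":-0.0005,"jaw":0},{"tx":0.02,"ty":0.33,"tz":0.62,"wx":-0.0219,"wy":0,"wz":-0.0005,"jaw":0},{"tx":0.02,"ty":0.33,"tz":0.62,"wx":-0.0219,"wy":0,"wz":-0.0005,"jaw":0},{"tx":0.02,"ty":0.33,"tz":0.62,"wx":-0.0219,"wy":0,"wz":-0.0005,"jaw":0},{"tx":0.02,"ty":0.33,"tz":0.62,"wx":-0.0219,"wy":0,"wz":-0.0005,"jaw":0},{"tx":0.02,"ty":0.33,"tz":0.62,"wx":-0.0219,"wy":0,"wz":-0.0005,"jaw":0},{"tx":0.02,"ty":0.33,"tz":0.62,"wx":-0.0219,"wy":0,"wz":-0.0005,"jaw":0},{"tx":0.02,"ty":0.33,"tz":0.62,"wx":-0.0219,"wy":0,"wz":-0.0005,"jaw":0}]' &&
python3 -m creep '[{"tx":0.02,"ty":0.33,"tz":0.62,"wx":-0.0219,"wy":0,"wz":-0.0005,"jaw":0},{"tx":0.02,"ty":0.33,"tz":0.62,"wx":-0.0219,"wy":0,"wz":-0.0005,"jaw":0},{"tx":0.02,"ty":0.33,"tz":0.62,"wx":-0.0219,"wy":0,"wz":-0.0005,"jaw":0},{"tx":0.02,"ty":0.33,"tz":0.62,"wx":-0.0219,"wy":0,"wz":-0.0005,"jaw":0},{"tx":0.02,"ty":0.33,"tz":0.62,"wx":-0.0219,"wy":0,"wz":-0.0005,"jaw":0},{"tx":0.02,"ty":0.33,"tz":0.62,"wx":-0.0219,"wy":0,"wz":-0.0005,"jaw":0},{"tx":0.02,"ty":0.33,"tz":0.62,"wx":-0.0219,"wy":0,"wz":-0.0005,"jaw":0},{"tx":0.02,"ty":0.33,"tz":0.62,"wx":-0.0219,"wy":0,"wz":-0.0005,"jaw":0}]'
python3 - <<'E'
from h import *
T=cur();print("grasp",T[:3,3]+.155*T[:3,2],"z",T[:3,2],"x",T[:3,0])
s=np.array([.34*np.cos(.041),.34*np.sin(.041),-.94]);y=[np.cos(.041),np.sin(.041),0]
seat=np.array([.617,.202,.078]);plan(target(seat-.055*s,s,y),1);plan(target(seat,s,y),1)
p,d=camera("scene");X=cloud("scene",d);np.save("s5.npy",d)
a,b,c,e=330,215,470,320;cv2.imwrite("pics/s5c.png",cv2.resize(p[b:e,a:c],None,fx=5,fy=5,interpolation=2))
Q=X[(abs(X[...,0]-.6)<.1)&(abs(X[...,1]-.2)<.2)&(X[...,2]>.1)&(X[...,2]<.2)]
W=Q[Q[:,2]>.15];W=W[abs(W[:,1]-.2)>.08];print("wheels y",W[:,1].min(),W[:,1].max())
for yy in(.05,.14,.155,.245,.26,.34):
    S=Q[(abs(Q[:,1]-yy)<.006)&(Q[:,2]>.121)]
    if len(S)>3:print(yy,len(S),S.min(0).round(4),S.max(0).round(4))
E
```

```text
clock: 16.55
eef_pos: [0.5076, 0.1943, 0.3171]
eef_rot: [0.692, 0.717, 0.063, 0.059]
ft_force: [0.4, 0.5, -4.6]
width: 0.117
grasp_force: 59.0
clock: 17.22
eef_pos: [0.5453, 0.1974, 0.2756]
eef_rot: [0.683, 0.71, 0.125, 0.119]
ft_force: [-0.2, 0.1, -6.2]
width: 0.116
grasp_force: 59.0
grasp [0.5978365  0.19969201 0.12974249] z [ 0.33886957  0.0146819  -0.9407188 ] x [-0.03938396  0.99922316  0.00140793]
1 rows t [0.164 0.034 0.023] w [-0.001  -0.0008 -0.002 ]
1 rows t [0.16  0.039 5.52 ] w [-0.001  -0.0008 -0.002 ]
wheels y 0.0770003206474012 0.319564714465284
0.14 28 [0.5946 0.1345 0.1232] [0.605  0.1458 0.1358]
0.155 28 [0.5951 0.1495 0.1288] [0.6062 0.1607 0.1373]
0.245 26 [0.5919 0.2391 0.1271] [0.6014 0.2509 0.1369]
0.26 26 [0.5905 0.2541 0.1238] [0.6023 0.265  0.1355]
0.34 15 [0.5878 0.3387 0.1245] [0.5984 0.3458 0.1354]
```

View pics/s5c.png

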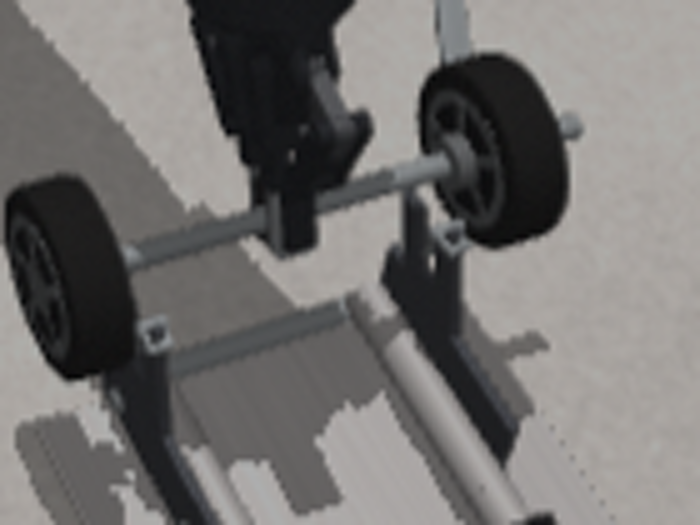

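The wheelset hangs level above the slots, bare end towards +y, about 1 mm low in y. Correct that and feed it down along the slots.

```bash
python3 -m creep '[{"tx":0.07,"ty":0.02,"tz":0,"wx":0,"wy":0,"wz":-0.001,"jaw":0},{"tx":0.07,"ty":0.02,"tz":0.4,"wx":0,"wy":0,"wz":-0.001,"jaw":0},{"tx":0,"ty":0,"tz":0.45,"wx":0,"wy":0,"wz":0,"jaw":0},{"tx":0,"ty":0,"tz":0.45,"wx":0,"wy":0,"wz":0,"jaw":0},{"tx":0,"ty":0,"tz":0.45,"wx":0,"wy":0,"wz":0,"jaw":0},{"tx":0,"ty":0,"tz":0.45,"wx":0,"wy":0,"wz":0,"jaw":0},{"tx":0,"ty":0,"tz":0.4,"wx":0,"wy":0,"wz":0,"jaw":0},{"tx":0,"ty":0,"tz":0.4,"wx":0,"wy":0,"wz":0,"jaw":0}]'
cat > st.py <<'E'
from h import *
T=cur();s=read_state();F=s["ft_force"]-np.array([0,0,-5.4])
print("grasp",(T[:3,3]+.155*T[:3,2]).round(4),"F tool",(T[:3,:3].T@F).round(1),"M tool",(T[:3,:3].T@s["moment"]).round(2))
sd=np.array([.34,.014,-.94]);y=[np.cos(.041),np.sin(.041),0]
plan(target([.617,.2015,.078],sd,y),1)
E
python3 st.py
```

```text
clock: 17.93
eef_pos: [0.5562, 0.1996, 0.2482]
eef_rot: [0.682, 0.71, 0.125, 0.119]
ft_force: [-10.0, -0.9, 2.1]
width: 0.115
grasp_force: 60.7
grasp [0.6087 0.2019 0.1024] F tool [ -0.5  -6.9 -10.5] M tool [ 1.62 -0.37  0.17]
1 rows t [-0.059 -0.072  2.576] w [-0.0016 -0.0013 -0.001 ]
```

Contact at the +x lip (about 10 N pushing to -x), so the axle is slightly too far to +x. Shift back 2 mm and retry.

```bash
python3 -m creep '[{"tx":0,"ty":0,"tz":-0.3,"wx":0,"wy":0,"wz":0,"jaw":0},{"tx":0,"ty":-0.1,"tz":0,"wx":0,"wy":0,"wz":0,"jaw":0},{"tx":0,"ty":-0.1,"tz":0,"wx":0,"wy":0,"wz":0,"jaw":0},{"tx":0,"ty":0,"tz":0,"wx":0,"wy":0,"wz":0,"jaw":0},{"tx":0,"ty":0,"tz":0.1,"wx":0,"wy":0,"wz":0,"jaw":0},{"tx":0,"ty":0,"tz":0.15,"wx":0,"wy":0,"wz":0,"jaw":0},{"tx":0,"ty":0,"tz":0.15,"wx":0,"wy":0,"wz":0,"jaw":0},{"tx":0,"ty":0,"tz":0.1,"wx":0,"wy":0,"wz":0,"jaw":0}]';python3 st.py
```

```text
clock: 18.6
eef_pos: [0.5556, 0.1995, 0.2469]
eef_rot: [0.682, 0.711, 0.126, 0.12]
ft_force: [-10.0, -1.0, 3.1]
width: 0.115
grasp_force: 60.3
grasp [0.6085 0.2019 0.1012] F tool [ -0.6  -6.5 -11.5] M tool [ 1.43 -0.54  0.08]
1 rows t [-0.058  0.025  2.468] w [ 0.0016 -0.0012  0.0001]
```

```bash
python3 -m creep '[{"tx":0,"ty":0,"tz":-0.2,"wx":0,"wy":0,"wz":0,"jaw":0},{"tx":0,"ty":-0.05,"tz":0,"wx":0,"wy":0,"wz":0,"jaw":0},{"tx":0,"ty":-0.05,"tz":0,"wx":0,"wy":0,"wz":0,"jaw":0},{"tx":0,"ty":-0.05,"tz":0,"wx":0,"wy":0,"wz":0,"jaw":0},{"tx":0,"ty":0,"tz":0,"wx":0,"wy":0,"wz":0,"jaw":0},{"tx":0,"ty":0,"tz":0,"wx":0,"wy":0,"wz":0,"jaw":0},{"tx":0,"ty":0,"tz":0,"wx":0,"wy":0,"wz":0,"jaw":0},{"tx":0,"ty":0,"tz":0,"wx":0,"wy":0,"wz":0,"jaw":0}]';python3 st.py
python3 -m creep '[{"tx":0,"ty":0,"tz":0.1,"wx":0,"wy":0,"wz":0,"jaw":0},{"tx":0,"ty":0,"tz":0.1,"wx":0,"wy":0,"wz":0,"jaw":0},{"tx":0,"ty":0,"tz":0.1,"wx":0,"wy":0,"wz":0,"jaw":0},{"tx":0,"ty":0,"tz":0.1,"wx":0,"wy":0,"wz":0,"jaw":0},{"tx":0,"ty":0,"tz":0.1,"wx":0,"wy":0,"wz":0,"jaw":0},{"tx":0,"ty":0,"tz":0,"wx":0,"wy":0,"wz":0,"jaw":0},{"tx":0,"ty":0,"tz":0,"wx":0,"wy":0,"wz":0,"jaw":0},{"tx":0,"ty":0,"tz":0,"wx":0,"wy":0,"wz":0,"jaw":0}]';python3 st.py
```

```text
clock: 19.27
eef_pos: [0.5539, 0.1994, 0.2484]
eef_rot: [0.682, 0.71, 0.127, 0.12]
ft_force: [0.3, -0.3, -3.6]
width: 0.116
grasp_force: 59.2
grasp [0.6072 0.2018 0.1029] F tool [-0.3  0.9 -1.6] M tool [ 0.28 -0.32 -0.05]
1 rows t [-0.052  0.125  2.674] w [ 0.0039 -0.0015 -0.0001]
clock: 19.93
eef_pos: [0.5553, 0.1996, 0.244]
eef_rot: [0.682, 0.711, 0.126, 0.12]
ft_force: [-6.3, -1.6, 5.0]
width: 0.114
grasp_force: 60.5
grasp [0.6083 0.202  0.0984] F tool [ -1.3  -2.4 -11.9] M tool [ 0.82 -0.59 -0.06]
1 rows t [-0.069  0.149  2.215] w [ 0.0024 -0.0013  0.0003]
```

```bash
python3 -m creep '[{"tx":0,"ty":-0.03,"tz":0.1,"wx":0,"wy":0,"wz":0,"jaw":0},{"tx":0,"ty":-0.03,"tz":0.1,"wx":0,"wy":0,"wz":0,"jaw":0},{"tx":0,"ty":0,"tz":0.1,"wx":0,"wy":0,"wz":0,"jaw":0},{"tx":0,"ty":0,"tz":0.1,"wx":0,"wy":0,"wz":0,"jaw":0},{"tx":0,"ty":0,"tz":0,"wx":0,"wy":0,"wz":0,"jaw":0},{"tx":0,"ty":0,"tz":0,"wx":0,"wy":0,"wz":0,"jaw":0},{"tx":0,"ty":0,"tz":0,"wx":0,"wy":0,"wz":0,"jaw":0},{"tx":0,"ty":0,"tz":0,"wx":0,"wy":0,"wz":0,"jaw":0}]';python3 st.py;python3 - <<'E'
from h import *
p,d=camera("scene");X=cloud("scene",d)
Q=X[(abs(X[...,0]-.6)<.1)&(abs(X[...,1]-.2)<.2)]
for yy in(.14,.155,.245,.26,.34):
    S=Q[(abs(Q[:,1]-yy)<.006)&(Q[:,2]>.088)&(Q[:,2]<.12)]
    if len(S)>3:print(yy,len(S),S.min(0).round(4),S.max(0).round(4))
E
```

```text
clock: 20.6
eef_pos: [0.5563, 0.1998, 0.2404]
eef_rot: [0.682, 0.711, 0.127, 0.12]
ft_force: [-4.7, 0.3, 5.0]
width: 0.117
grasp_force: 60.7
grasp [0.6096 0.2023 0.0948] F tool [  0.5  -0.8 -11.4] M tool [ 0.69 -0.34 -0.16]
1 rows t [-0.084  0.174  1.834] w [ 0.0037 -0.0018  0.0002]
0.14 27 [0.606  0.1342 0.0939] [0.6167 0.146  0.1097]
0.155 24 [0.6033 0.1494 0.0981] [0.6153 0.161  0.106 ]
0.245 22 [0.6032 0.2396 0.0911] [0.6153 0.2505 0.0958]
0.26 22 [0.6041 0.2548 0.0884] [0.6184 0.2655 0.1108]
```

The scene depth shows the axle tilted: the right side is at z≈0.104, hung on its lip, and the left is at z≈0.086. I'll compare the entry-gap midpoints of the two slots from the earlier wrist view.

```bash
python3 - <<'E'
from h import *
f=np.load("w4.npz");c={k:f[k] for k in"KRt"};d=f["d"];p=cv2.imread("pics/w4.png")
def pt(cu,cv):return (cu+.5)/3-.5+220,(cv+.5)/3-.5+40
yaw=.041;nn=np.array([-np.sin(yaw),np.cos(yaw),0]);o0=np.array([.617,.2005,0])
tx=np.array([np.cos(yaw),np.sin(yaw),0])
S=np.array([-.343,.939])  # up-slot in (x,z)
for n,y0,qs in(("left",.072,dict(pr_top=(332,46),pr_mid=(348,86),bot1=(365,129),bot2=(408,109),barrelL=(380,30),tip=(384,91),pR=(401,95),far_pr=(414,45))),("right",-.078,dict(pr_top=(376,428),pr_mid=(396,472),bot1=(413,517),bot2=(469,494),barrelL=(443,410),tip=(444,485),pR=(467,482)))):
    for k,q in qs.items():
        o,r=wray(c,*pt(*q));X=o+r*((o0@nn+y0)-o@nn)/(r@nn)
        u,v=map(int,np.round(pt(*q)));D=o+r*d[v,u]/(c["R"]@r)[2]
        xz=np.array([(X-o0)@tx,X[2]-.078]);
        print(n,k,"truck x,z",xz.round(4),"along",(xz@S).round(4),"across(+x)",(xz@[.939,.343]).round(4),"depthpt y",((D-o0)@nn).round(4))
# all scene-lip points in both early depth clouds above z .095, per plate
for nme in("scene0","top0"):
    X=cloud(nme[:-1],np.load(nme+".npy"))
    for s,y0 in(("L",.075),("R",-.075)):
        q=(X-o0).reshape(-1,3);Y=q@nn;XX=q@tx;Z=q[:,2]
        m=(abs(Y-y0)<.012)&(abs(XX)<.06)&(Z>.098)&(Z<.13)
        along=XX*-.343+(Z-.078)*.939;ac=XX*.939+(Z-.078)*.343
        print(nme,s,m.sum(),sorted(ac[m].round(3).tolist())[::4])
E
```

```text
left pr_top truck x,z [-0.0161  0.0255] along 0.0295 across(+x) -0.0064 depthpt y -0.2197
left pr_mid truck x,z [-0.0109  0.0099] along 0.013 across(+x) -0.0068 depthpt y 0.0758
left bot1 truck x,z [-0.005  -0.0078] along -0.0057 across(+x) -0.0073 depthpt y 0.0735
left bot2 truck x,z [0.0086 0.0004] along -0.0026 across(+x) 0.0082 depthpt y 0.0728
left barrelL truck x,z [-0.0018  0.0313] along 0.03 across(+x) 0.0091 depthpt y 0.0746
left tip truck x,z [0.0005 0.0077] along 0.0071 across(+x) 0.0031 depthpt y 0.0686
left pR truck x,z [0.006  0.0061] along 0.0037 across(+x) 0.0077 depthpt y 0.0721
left far_pr truck x,z [0.0089 0.0257] along 0.0211 across(+x) 0.0172 depthpt y 0.0723
right pr_top truck x,z [-0.0152  0.0291] along 0.0326 across(+x) -0.0043 depthpt y -0.0717
right pr_mid truck x,z [-0.0098  0.0122] along 0.0148 across(+x) -0.005 depthpt y -0.0739
right bot1 truck x,z [-0.0044 -0.0073] along -0.0054 across(+x) -0.0066 depthpt y -0.0776
right bot2 truck x,z [0.0082 0.0021] along -0.0008 across(+x) 0.0084 depthpt y -0.0743
right barrelL truck x,z [-0.0013  0.0349] along 0.0332 across(+x) 0.0107 depthpt y -0.073
right tip truck x,z [0.0018 0.0063] along 0.0053 across(+x) 0.0038 depthpt y -0.0806
right pR truck x,z [0.0071 0.0073] along 0.0044 across(+x) 0.0091 depthpt y -0.0774
scene0 L 65 [-0.022, -0.019, -0.017, -0.01, 0.006, 0.01, 0.012, 0.013, 0.014, 0.015, 0.018, 0.02, 0.021, 0.021, 0.022, 0.022, 0.025]
scene0 R 71 [-0.021, -0.018, -0.013, -0.011, -0.006, 0.013, 0.014, 0.015, 0.016, 0.017, 0.019, 0.021, 0.022, 0.023, 0.023, 0.024, 0.025, 0.025]
top0 L 62 [-0.02, -0.018, -0.013, -0.009, 0.007, 0.008, 0.011, 0.013, 0.014, 0.016, 0.016, 0.019, 0.021, 0.022, 0.023, 0.025]
top0 R 60 [-0.019, -0.017, -0.014, -0.008, 0.009, 0.012, 0.013, 0.015, 0.015, 0.017, 0.019, 0.02, 0.022, 0.024, 0.026]
```

The right slot's gap midpoint is about 1.5–2 mm further to +x than I assumed, so the yaw is nearer 0.055. The right side was sitting on its -x prong. Withdraw, shift +3 mm, add yaw, and re-measure the axle tilt.

```bash
python3 -m creep '[{"tx":0,"ty":0,"tz":-0.6,"wx":0,"wy":0,"wz":0,"jaw":0},{"tx":0,"ty":0,"tz":-0.6,"wx":0,"wy":0,"wz":0,"jaw":0},{"tx":0,"ty":0,"tz":-0.6,"wx":0,"wy":0,"wz":0,"jaw":0},{"tx":0,"ty":0,"tz":-0.6,"wx":0,"wy":0,"wz":0,"jaw":0},{"tx":0,"ty":0,"tz":-0.6,"wx":0,"wy":0,"wz":0,"jaw":0},{"tx":0,"ty":0,"tz":-0.6,"wx":0,"wy":0,"wz":0,"jaw":0},{"tx":0,"ty":0.1,"tz":-0.2,"wx":0,"wy":0,"wz":-0.004,"jaw":0},{"tx":0,"ty":0.1,"tz":0,"wx":0,"wy":0,"wz":-0.004,"jaw":0}]'
cat > ax.py <<'E'
from h import *
T=cur();G=T[:3,3]+.155*T[:3,2];print("grasp",G.round(4),"x",T[:3,0].round(4))
for n in("scene","top"):
    p,d=camera(n);X=cloud(n,d).reshape(-1,3)
    for rep in range(2):
        L=[]
        if rep==0: a=T[:3,0];c0=G
        r=(X-c0);t=r@a;e=np.linalg.norm(r-np.outer(t,a),axis=1)
        m=(e<(.022 if rep==0 else .012))&(((abs(t)>.03)&(abs(t)<.076))|((t>.126)&(t<.15)))
        Q=X[m];tt=t[m];B=np.c_[tt,np.ones(len(tt))]
        k=np.linalg.lstsq(B,Q,rcond=None)[0];a=k[0]/np.linalg.norm(k[0]);c0=k[1]
    print(n,m.sum(),"dir",a.round(4),"surface centre",c0.round(4),"tip t",t[(e<.012)].max().round(4))
E
python3 ax.py
```

```text
clock: 21.32
eef_pos: [0.5441, 0.1999, 0.2751]
eef_rot: [0.679, 0.714, 0.125, 0.119]
ft_force: [-1.9, 2.4, -5.0]
width: 0.111
grasp_force: 59.7
grasp [0.5969 0.2025 0.1294] x [-0.0498  0.9988 -0.    ]
scene 188 dir [ 0.0621  0.9563 -0.2856] surface centre [0.5998 0.2023 0.1287] tip t 0.566
top 104 dir [ 0.0602  0.9621 -0.2659] surface centre [0.5978 0.202  0.1321] tip t 0.0999
```

The axle has rotated about 0.285 rad in the pads (left side low, dragged by its keeper). Level it by tilting the tool about the grasp point while rising slightly.

```bash
python3 - <<'E'
from h import *
T=cur();G=T[:3,3]+.155*T[:3,2]
yaw=.055;s=np.array([.343*np.cos(yaw),.343*np.sin(yaw),-.939]);x=np.array([-np.sin(yaw),np.cos(yaw),0]);y=np.array([np.cos(yaw),np.sin(yaw),0])
z=np.cos(.283)*s+np.sin(.283)*x
seat=np.array([.617,.202,.078])+.0013*np.array([.939,0,.343])
plan(target(seat-.06*s,z,np.cross(s,x)),8)
E
```

```text
8 rows t [-0.56   0.027 -0.053] w [-0.0002  0.0357 -0.0007]
```

```bash
python3 -m creep '[{"tx":-0.56,"ty":0.03,"tz":-0.05,"wx":0,"wy":0.0357,"wz":-0.0007,"jaw":0},{"tx":-0.56,"ty":0.03,"tz":-0.05,"wx":0,"wy":0.0357,"wz":-0.0007,"jaw":0},{"tx":-0.56,"ty":0.03,"tz":-0.05,"wx":0,"wy":0.0357,"wz":-0.0007,"jaw":0},{"tx":-0.56,"ty":0.03,"tz":-0.05,"wx":0,"wy":0.0357,"wz":-0.0007,"jaw":0},{"tx":-0.56,"ty":0.03,"tz":-0.05,"wx":0,"wy":0.0357,"wz":-0.0007,"jaw":0},{"tx":-0.56,"ty":0.03,"tz":-0.05,"wx":0,"wy":0.0357,"wz":-0.0007,"jaw":0},{"tx":-0.56,"ty":0.02,"tz":-0.05,"wx":0,"wy":0.0357,"wz":-0.0007,"jaw":0},{"tx":-0.56,"ty":0.02,"tz":-0.05,"wx":0,"wy":0.0357,"wz":-0.0007,"jaw":0}]'
sed -i 's/a=T\[:3,0\]/a=np.array([-.055,.9985,0])/' ax.py; cat >> ax.py <<'E'
    W=X[(abs(X[:,0]-.6)<.08)&(X[:,2]>.152)&(X[:,2]<.19)];tw=(W-G)@a
    tw=tw[(abs(tw)>.085)&(abs(tw)<.13)];print("wheel extents",tw.min().round(4),tw.max().round(4))
E
python3 ax.py; python3 -c "
from h import *
s=read_state();print(s['ft_force'],s['moment'],s['q'])"
```

```text
clock: 22.08
eef_pos: [0.5497, 0.1535, 0.2746]
eef_rot: [0.652, 0.725, 0.221, 0.018]
ft_force: [0.1, -0.2, -4.8]
width: 0.117
grasp_force: 59.9
grasp [0.5983 0.1995 0.1348] x [-0.1485  0.9536  0.262 ]
scene 219 dir [-0.0369  0.9985 -0.0411] surface centre [0.6006 0.1996 0.1353] tip t 0.1534
wheel extents -0.1202 0.1203
top 155 dir [-0.0476  0.9982 -0.0369] surface centre [0.5999 0.1996 0.1369] tip t 0.1544
wheel extents -0.118 0.1228
[-0.74194508  0.06646352 -5.95481285] [-0.52144217  0.44375722 -0.03175712] [ 0.03170561  0.16224136  1.92926535  0.42889126  0.75374368 -0.34335241]
```

```bash
cat > pl.py <<'E'
from h import *
import sys
yaw=.055;s=np.array([.343*np.cos(yaw),.343*np.sin(yaw),-.939]);x=np.array([-np.sin(yaw),np.cos(yaw),0]);n=np.cross(s,x)
seat=np.array([.617,.2005,.078])
def tg(along,across=.0013,ph=.322):
    z=np.cos(ph)*s+np.sin(ph)*x
    return target(seat-along*s+across*n*np.sign(n[0]),z,n*np.sign(n@cur()[:3,1]))
def st():
    T=cur();q=read_state();r=T[:3,3]+.155*T[:3,2]-seat;F=q["ft_force"]-np.array([-.2,0,-5.4])
    e=n*np.sign(n[0])
    print("along",(-r@s).round(4),"across",(r@e).round(4),"side",(r@x).round(4),"F up-slot",(-F@s).round(1),"across",(F@e).round(1),"side",(F@x).round(1),"M",(q["moment"]).round(2))
E
python3 -c "
from pl import *
st();A=plan(tg(.055),8);plan(tg(.03),8,A);print(A[:3,:3].T@s)"
```

```text
along 0.0595 across 0.0019 side -0.0007 F up-slot -0.3 across -0.7 side 0.1 M [-0.52  0.44 -0.03]
8 rows t [-0.089 -0.008  0.057] w [-0.      0.0052 -0.0002]
8 rows t [-0.099 -0.     0.296] w [-0. -0. -0.]
[-0.31645441  0.          0.9482756 ]
```

```bash
python3 -m creep '[{"tx":-0.09,"ty":-0.01,"tz":0.06,"wx":0,"wy":0.0052,"wz":0,"jaw":0},{"tx":-0.09,"ty":-0.01,"tz":0.06,"wx":0,"wy":0.0052,"wz":0,"jaw":0},{"tx":-0.09,"ty":-0.01,"tz":0.06,"wx":0,"wy":0.0052,"wz":0,"jaw":0},{"tx":-0.09,"ty":-0.01,"tz":0.06,"wx":0,"wy":0.0052,"wz":0,"jaw":0},{"tx":-0.09,"ty":-0.01,"tz":0.06,"wx":0,"wy":0.0052,"wz":0,"jaw":0},{"tx":-0.09,"ty":-0.01,"tz":0.06,"wx":0,"wy":0.0052,"wz":0,"jaw":0},{"tx":-0.09,"ty":-0.01,"tz":0.06,"wx":0,"wy":0.0052,"wz":0,"jaw":0},{"tx":-0.09,"ty":0,"tz":0.06,"wx":0,"wy":0.0052,"wz":0,"jaw":0}]'
python3 -m creep '[{"tx":-0.12,"ty":0,"tz":0.36,"wx":0,"wy":0,"wz":0,"jaw":0},{"tx":-0.12,"ty":0,"tz":0.36,"wx":0,"wy":0,"wz":0,"jaw":0},{"tx":-0.12,"ty":0,"tz":0.36,"wx":0,"wy":0,"wz":0,"jaw":0},{"tx":-0.12,"ty":0,"tz":0.36,"wx":0,"wy":0,"wz":0,"jaw":0},{"tx":-0.12,"ty":0,"tz":0.36,"wx":0,"wy":0,"wz":0,"jaw":0},{"tx":-0.09,"ty":0,"tz":0.27,"wx":0,"wy":0,"wz":0,"jaw":0},{"tx":-0.06,"ty":0,"tz":0.18,"wx":0,"wy":0,"wz":0,"jaw":0},{"tx":0,"ty":0,"tz":0,"wx":0,"wy":0,"wz":0,"jaw":0}]'
python3 -c "
from pl import *
st();plan(tg(.028),1)"
```

```text
clock: 22.85
eef_pos: [0.5518, 0.149, 0.2685]
eef_rot: [0.647, 0.725, 0.234, 0.003]
ft_force: [0.1, -0.3, -6.0]
width: 0.115
grasp_force: 59.9
clock: 23.52
eef_pos: [0.5597, 0.1494, 0.2456]
eef_rot: [0.648, 0.725, 0.234, 0.002]
ft_force: [-3.8, -2.3, -3.2]
width: 0.111
grasp_force: 60.7
along 0.0311 across 0.0009 side 0.0014 F up-slot 3.4 across -2.7 side -2.1 M [-0.99  0.8  -0.26]
1 rows t [-0.205  0.023  0.246] w [-0.0012 -0.0019 -0.0005]
```

Contact at the lip again. I'll use my last picture as one composite of the wrist view, the scene crop and the top crop.

```bash
python3 - <<'E'
from h import *
c=calibration("wrist");p,d=camera("wrist");np.savez("w6.npz",d=d,p=p,**c)
s,ds=camera("scene");t,dt=camera("top");np.savez("st6.npz",s=s,ds=ds,t=t,dt=dt)
M=np.zeros((600,800,3),np.uint8)
M[:345,:460]=cv2.resize(p,(460,345),interpolation=3)
a=cv2.resize(s[225:310,335:420],(340,340),interpolation=2);M[:340,460:]=a
b=cv2.resize(s[225:310,395:460],(195,255),interpolation=2);M[345:600,600:795]=b
e=cv2.resize(cv2.convertScaleAbs(t,alpha=1.8)[180:242,195:325],(535,255),interpolation=2);M[345:600,:535]=e
cv2.imwrite("pics/m6.png",M)
E
```

```text
(no output)
```

View pics/m6.png

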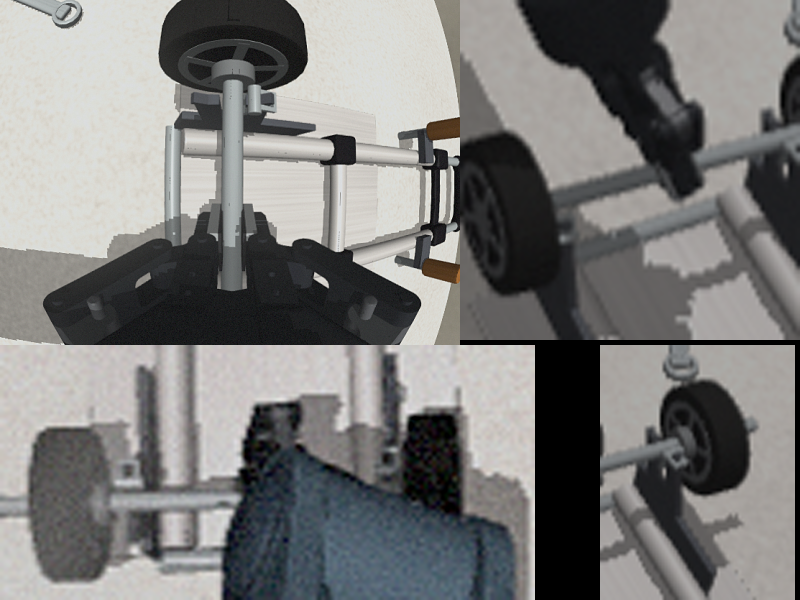

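The composite shows the axle over the left slot, with the prong's right edge at column ~222, the axle at 223–243 and the keeper barrel from 248. The camera looks along the slot plane, so I can read the lateral offsets from depth.

```bash
python3 - <<'E'
from pl import *
f=np.load("w6.npz");c={k:f[k] for k in"KRt"};d=f["d"];p=f["p"]
v,u=np.mgrid[90:190,230:400];a=np.stack([u-c["K"][0,2],v-c["K"][1,2]],-1).astype(float);r=np.linalg.norm(a,axis=-1)+1e-9;th=r/c["K"][0,0]
ray=np.concatenate([a/r[...,None]*np.sin(th)[...,None],np.cos(th)[...,None]],-1);ray/=ray[...,2:]
X=(ray*d[90:190,230:400,None]-c["t"])@c["R"]
e=n*np.sign(n[0]);q=X-seat;al=-q@s;ac=q@e;sd=q@x
g=p[90:190,230:400].mean(-1)
for row in range(115,166,4):
    i=row-90;o=[]
    for j in range(60,140,3):
        o.append(f"{ac[i,j]*1e3:.0f}/{al[i,j]*1e3:.0f}/{sd[i,j]*1e3:.0f}")
    print(row," ".join(o[3:22]))
m=(abs(sd-.075)<.009)&(al>.02)&(al<.045);print("left plate region n",m.sum())
for lo in np.arange(-.03,.03,.002):
    k=m&(ac>=lo)&(ac<lo+.002)
    if k.sum():print(f"{lo*1e3:.0f}",k.sum(),(al[k].max()*1e3).round(1),end="; ")
k=(sd>.02)&(sd<.065)&(al>.025)&(al<.045)&(abs(ac)<.015);print("\naxle across min/max",np.percentile(ac[k],[2,50,98]),"along max",al[k].max())
for lo in(.03,.04,.05,.06):
    kk=k&(abs(sd-lo)<.004);print(lo,np.percentile(ac[kk],[3,50,97]).round(4),np.percentile(al[kk],97).round(4))
E
```

```text
115 -9/24/87 -8/23/87 -6/24/87 -5/23/87 -4/25/86 -2/27/86 -1/27/85 0/27/85 1/30/84 2/29/85 4/28/85 5/28/85 6/25/86 8/24/87 9/23/87 10/25/86 11/24/87 13/23/87 14/24/87
119 -9/20/86 1/172/31 -6/19/87 -5/20/86 -4/26/84 -2/27/84 -1/28/83 0/29/83 1/30/83 2/28/83 4/29/83 5/27/84 6/26/84 8/20/86 9/20/86 10/18/87 11/28/83 12/29/83 13/29/83
123 -11/-9/95 -8/14/87 -7/14/86 -5/15/86 -4/26/82 -2/27/82 -1/28/81 0/29/81 1/172/31 2/29/81 4/28/81 5/27/82 6/27/82 8/16/86 9/14/87 11/14/87 11/28/82 12/29/81 13/30/81
127 -11/-15/94 -10/-15/94 -8/-16/95 -7/-15/94 -4/25/81 -2/27/80 -1/27/80 1/172/31 1/30/79 2/28/80 4/28/80 5/27/80 6/26/81 9/-15/95 11/-15/95 12/-16/95 11/28/80 12/29/80 13/30/79
131 -8/27/79 -7/26/79 -11/-67/109 -9/-67/109 -4/26/79 -2/27/79 -1/27/78 0/29/78 1/28/78 2/29/78 4/28/78 5/28/78 6/26/79 8/17/82 9/19/81 10/21/81 11/29/78 12/29/78 13/30/78
135 -8/27/77 -7/26/77 -11/-67/106 -9/-67/106 -4/25/77 -2/27/77 -1/28/76 0/28/76 1/30/76 2/27/77 4/28/76 5/29/76 6/26/77 8/18/80 9/20/79 10/26/77 11/27/77 12/29/76 13/30/76
139 -8/26/75 -7/27/75 -6/19/77 -9/-68/104 -4/26/75 -2/28/75 -1/27/75 0/28/7
[... 1528 characters left out ...]
855810757433Traceback (most recent call last):
  File "<stdin>", line 19, in <module>
    return _quantile_unchecked(
        a, q, axis, out, overwrite_input, method, keepdims, weights)
    return _ureduce(a,
                    func=_quantile_ureduce_func,
    ...<5 lines>...
                    overwrite_input=overwrite_input,
                    method=method)
    r = func(a, **kwargs)
    result = _quantile(arr,
                       quantiles=q,
    ...<2 lines>...
                       out=out,
                       weights=wgt)
    slices_having_nans = np.isnan(arr[-1, ...])
                                  ~~~^^^^^^^^^
IndexError: index -1 is out of bounds for axis 0 with size 0
```

The wrist depth shows the left boss face 86.5 mm out and the left plate's inner face at 73 mm, a 13.5 mm gap where 10 mm is nominal. So the wheelset is about 3.5 mm too far to +y and the right boss is catching the right plate. Across the slot it is centred. Retreat, shift -y by 3.5 mm and re-measure.

```bash
python3 -m creep '[{"tx":0.08,"ty":0,"tz":-0.24,"wx":0,"wy":0,"wz":0,"jaw":0},{"tx":0.1,"ty":0,"tz":-0.3,"wx":0,"wy":0,"wz":0,"jaw":0},{"tx":0.1,"ty":0,"tz":-0.3,"wx":0,"wy":0,"wz":0,"jaw":0},{"tx":0.1,"ty":0,"tz":-0.3,"wx":0,"wy":0,"wz":0,"jaw":0},{"tx":0.1,"ty":0,"tz":-0.3,"wx":0,"wy":0,"wz":0,"jaw":0},{"tx":-0.11,"ty":0,"tz":-0.04,"wx":0,"wy":0,"wz":0,"jaw":0},{"tx":-0.11,"ty":0,"tz":-0.04,"wx":0,"wy":0,"wz":0,"jaw":0},{"tx":-0.11,"ty":0,"tz":-0.04,"wx":0,"wy":0,"wz":0,"jaw":0}]'
cat > wl.py <<'E'
from pl import *
c=calibration("wrist");p,d=camera("wrist")
v,u=np.mgrid[60:230,200:440];a=np.stack([u-c["K"][0,2],v-c["K"][1,2]],-1).astype(float);r=np.linalg.norm(a,axis=-1)+1e-9;th=r/c["K"][0,0]
ray=np.concatenate([a/r[...,None]*np.sin(th)[...,None],np.cos(th)[...,None]],-1);ray/=ray[...,2:]
X=(ray*d[60:230,200:440,None]-c["t"])@c["R"]
e=n*np.sign(n[0]);q=X-seat;al=-q@s;ac=q@e;sd=q@x
T=cur();g=T[:3,3]+.155*T[:3,2]-seat;ga=-g@s
k=(abs(ac)<.014)&(abs(al-ga)<.013)&(sd>.03)&(sd<.08)
for lo in(.035,.045,.055,.065,.075):
    kk=k&(abs(sd-lo)<.003)
    if kk.sum()>10:print("axle",lo,kk.sum(),"across",np.percentile(ac[kk],[3,97]).round(4),"top",np.percentile(al[kk],90).round(4))
m=(abs(al-.0)<.012)&(abs(sd-.073)<.008)&(abs(ac)<.03);print("plate inner face sd",np.median(sd[m]),m.sum())
b=(np.hypot(ac-.0015,al-ga)<.0125)&(np.hypot(ac-.0015,al-ga)>.0085)&(abs(sd-.085)<.008)
if b.sum():print("boss face",np.percentile(sd[b],[10,50,90]),b.sum())
E
python3 wl.py; python3 ax.py; python3 -c "from pl import *;st()"
```

```text
clock: 24.33
eef_pos: [0.5549, 0.1457, 0.2608]
eef_rot: [0.647, 0.725, 0.234, 0.003]
ft_force: [0.2, 0.4, -5.0]
width: 0.115
grasp_force: 59.9
axle 0.035 246 across [-0.0037  0.0074] top 0.0481
axle 0.045 462 across [-0.0041  0.0072] top 0.048
axle 0.055 446 across [-0.0042  0.0068] top 0.0476
axle 0.065 425 across [-0.0039  0.007 ] top 0.0475
axle 0.075 397 across [-0.004   0.0074] top 0.047
plate inner face sd 0.07267303020924246 565
boss face [0.08340674 0.08686088 0.09266359] 761
grasp [0.6026 0.1975 0.1226] x [-0.1612  0.9406  0.2989]
scene 216 dir [-0.0465  0.9985 -0.0297] surface centre [0.6049 0.1976 0.1233] tip t 0.1521
wheel extents -0.12 0.1212
top 147 dir [-0.0779  0.9969 -0.0083] surface centre [0.6061 0.1976 0.1224] tip t 0.1559
wheel extents -0.1167 0.1239
along 0.0467 across 0.0015 side -0.0021 F up-slot 0.1 across -0.4 side 0.3 M [-0.52  0.37  0.03]
```

Now nearly centred (10.7 mm gap against 10 nominal); residual tilt ~0.025. Fix that and advance again.

```bash
python3 -m creep '[{"tx":-0.19,"ty":0,"tz":0,"wx":0,"wy":0.0125,"wz":0,"jaw":0},{"tx":-0.23,"ty":0,"tz":0,"wx":0,"wy":0.0125,"wz":0,"jaw":0},{"tx":-0.1,"ty":0,"tz":0.3,"wx":0,"wy":0,"wz":0,"jaw":0},{"tx":-0.1,"ty":0,"tz":0.3,"wx":0,"wy":0,"wz":0,"jaw":0},{"tx":-0.1,"ty":0,"tz":0.28,"wx":0,"wy":0,"wz":0,"jaw":0},{"tx":-0.1,"ty":0,"tz":0.28,"wx":0,"wy":0,"wz":0,"jaw":0},{"tx":-0.06,"ty":0,"tz":0.18,"wx":0,"wy":0,"wz":0,"jaw":0},{"tx":0,"ty":0,"tz":0,"wx":0,"wy":0,"wz":0,"jaw":0}]';python3 -c "from pl import *;st()"
python3 -m creep '[{"tx":-0.04,"ty":0,"tz":0.12,"wx":0,"wy":0,"wz":0,"jaw":0},{"tx":-0.04,"ty":0,"tz":0.12,"wx":0,"wy":0,"wz":0,"jaw":0},{"tx":-0.04,"ty":0,"tz":0.12,"wx":0,"wy":0,"wz":0,"jaw":0},{"tx":0,"ty":0,"tz":0,"wx":0,"wy":0,"wz":0,"jaw":0},{"tx":0,"ty":0,"tz":0,"wx":0,"wy":0,"wz":0,"jaw":0},{"tx":0,"ty":0,"tz":0,"wx":0,"wy":0,"wz":0,"jaw":0},{"tx":0,"ty":0,"tz":0,"wx":0,"wy":0,"wz":0,"jaw":0},{"tx":0,"ty":0,"tz":0,"wx":0,"wy":0,"wz":0,"jaw":0}]';python3 -c "from pl import *;st()"; python3 wl.py
```

```text
clock: 25.15
eef_pos: [0.5604, 0.1423, 0.2454]
eef_rot: [0.645, 0.725, 0.242, -0.006]
ft_force: [-0.7, -0.7, -5.2]
width: 0.117
grasp_force: 59.9
along 0.0321 across 0.0013 side -0.002 F up-slot 0.4 across -0.5 side -0.7 M [-0.58  0.44 -0.05]
clock: 25.82
eef_pos: [0.5617, 0.1424, 0.2425]
eef_rot: [0.645, 0.725, 0.242, -0.006]
ft_force: [-1.3, -1.3, -4.6]
width: 0.115
grasp_force: 59.9
along 0.0289 across 0.0017 side -0.002 F up-slot 1.2 across -0.8 side -1.2 M [-0.72  0.46 -0.05]
axle 0.035 249 across [-0.0038  0.0073] top 0.031
axle 0.045 466 across [-0.0039  0.0071] top 0.0309
axle 0.055 451 across [-0.0043  0.0071] top 0.031
axle 0.065 488 across [-0.004  0.013] top 0.0308
axle 0.075 1036 across [-0.0133  0.0131] top 0.0304
plate inner face sd 0.07278189332076913 859
boss face [0.08122166 0.08680731 0.09233656] 1636
```

```bash
python3 -m creep '[{"tx":-0.1,"ty":0,"tz":-0.03,"wx":0,"wy":0,"wz":0,"jaw":0},{"tx":-0.04,"ty":0,"tz":0.11,"wx":0,"wy":0,"wz":0,"jaw":0},{"tx":-0.04,"ty":0,"tz":0.11,"wx":0,"wy":0,"wz":0,"jaw":0},{"tx":-0.04,"ty":0,"tz":0.11,"wx":0,"wy":0,"wz":0,"jaw":0},{"tx":-0.04,"ty":0,"tz":0.11,"wx":0,"wy":0,"wz":0,"jaw":0},{"tx":0,"ty":0,"tz":0,"wx":0,"wy":0,"wz":0,"jaw":0},{"tx":0,"ty":0,"tz":0,"wx":0,"wy":0,"wz":0,"jaw":0},{"tx":0,"ty":0,"tz":0,"wx":0,"wy":0,"wz":0,"jaw":0}]';python3 -c "from pl import *;st()"
python3 wl.py
```

```text
clock: 26.53
eef_pos: [0.5633, 0.1415, 0.2379]
eef_rot: [0.645, 0.725, 0.242, -0.006]
ft_force: [-1.4, 0.1, -5.8]
width: 0.117
grasp_force: 59.9
along 0.024 across 0.0015 side -0.0029 F up-slot 0.0 across -1.2 side 0.1 M [-0.59  0.44 -0.03]
axle 0.035 327 across [-0.004  0.007] top 0.0261
axle 0.045 473 across [-0.0044  0.007 ] top 0.0261
axle 0.055 446 across [-0.0044  0.0066] top 0.0261
axle 0.065 487 across [-0.0041  0.0131] top 0.0263
axle 0.075 1145 across [-0.0134  0.013 ] top 0.0283
plate inner face sd 0.07275365795203331 924
boss face [0.08156923 0.08692832 0.09210439] 1646
```

Sliding in freely on both sides. Continue to the keepers.

```bash
python3 -m creep '[{"tx":-0.04,"ty":0,"tz":0.12,"wx":0,"wy":0,"wz":0,"jaw":0},{"tx":-0.04,"ty":0,"tz":0.12,"wx":0,"wy":0,"wz":0,"jaw":0},{"tx":-0.04,"ty":0,"tz":0.12,"wx":0,"wy":0,"wz":0,"jaw":0},{"tx":-0.04,"ty":0,"tz":0.12,"wx":0,"wy":0,"wz":0,"jaw":0},{"tx":-0.04,"ty":0,"tz":0.12,"wx":0,"wy":0,"wz":0,"jaw":0},{"tx":-0.04,"ty":0,"tz":0.12,"wx":0,"wy":0,"wz":0,"jaw":0},{"tx":0,"ty":0,"tz":0,"wx":0,"wy":0,"wz":0,"jaw":0},{"tx":0,"ty":0,"tz":0,"wx":0,"wy":0,"wz":0,"jaw":0}]';python3 -c "from pl import *;st()"
python3 -m creep '[{"tx":-0.04,"ty":0,"tz":0.12,"wx":0,"wy":0,"wz":0,"jaw":0},{"tx":-0.04,"ty":0,"tz":0.12,"wx":0,"wy":0,"wz":0,"jaw":0},{"tx":-0.04,"ty":0,"tz":0.12,"wx":0,"wy":0,"wz":0,"jaw":0},{"tx":-0.04,"ty":0,"tz":0.12,"wx":0,"wy":0,"wz":0,"jaw":0},{"tx":0,"ty":0,"tz":0,"wx":0,"wy":0,"wz":0,"jaw":0},{"tx":0,"ty":0,"tz":0,"wx":0,"wy":0,"wz":0,"jaw":0},{"tx":0,"ty":0,"tz":0,"wx":0,"wy":0,"wz":0,"jaw":0},{"tx":0,"ty":0,"tz":0,"wx":0,"wy":0,"wz":0,"jaw":0}]';python3 -c "from pl import *;st()"; python3 wl.py
```

```text
clock: 27.25
eef_pos: [0.5649, 0.1422, 0.2307]
eef_rot: [0.644, 0.726, 0.241, -0.008]
ft_force: [-11.3, -2.0, 2.8]
width: 0.114
grasp_force: 61.5
along 0.0168 across -0.0002 side -0.002 F up-slot 11.5 across -7.7 side -1.3 M [-0.4   1.67  0.39]
clock: 27.92
eef_pos: [0.5668, 0.1423, 0.2254]
eef_rot: [0.645, 0.725, 0.242, -0.008]
ft_force: [-5.9, 0.1, -4.2]
width: 0.112
grasp_force: 61.3
along 0.0112 across 0.0001 side -0.0021 F up-slot 3.1 across -4.9 side 0.4 M [-0.56  1.07 -0.08]
axle 0.035 239 across [-0.0047  0.0065] top 0.0107
axle 0.045 442 across [-0.0043  0.0069] top 0.0099
axle 0.055 414 across [-0.0044  0.0069] top 0.0092
axle 0.065 419 across [-0.0041  0.0112] top 0.0087
axle 0.075 1027 across [-0.0134  0.0123] top 0.0198
plate inner face sd 0.07263958872708559 2133
boss face [0.07919499 0.08984118 0.09287326] 388
```

```bash
python3 -m creep '[{"tx":-0.04,"ty":0,"tz":0.12,"wx":0,"wy":0,"wz":0,"jaw":0},{"tx":-0.04,"ty":0,"tz":0.12,"wx":0,"wy":0,"wz":0,"jaw":0},{"tx":-0.04,"ty":0,"tz":0.12,"wx":0,"wy":0,"wz":0,"jaw":0},{"tx":-0.04,"ty":0,"tz":0.12,"wx":0,"wy":0,"wz":0,"jaw":0},{"tx":0,"ty":0,"tz":0,"wx":0,"wy":0,"wz":0,"jaw":0},{"tx":0,"ty":0,"tz":0,"wx":0,"wy":0,"wz":0,"jaw":0},{"tx":0,"ty":0,"tz":0,"wx":0,"wy":0,"wz":0,"jaw":0},{"tx":0,"ty":0,"tz":0,"wx":0,"wy":0,"wz":0,"jaw":0}]';python3 -c "from pl import *;st()"; python3 wl.py;
python3 -m creep '[{"tx":-0.03,"ty":0,"tz":0.09,"wx":0,"wy":0,"wz":0,"jaw":0},{"tx":-0.03,"ty":0,"tz":0.09,"wx":0,"wy":0,"wz":0,"jaw":0},{"tx":-0.03,"ty":0,"tz":0.09,"wx":0,"wy":0,"wz":0,"jaw":0},{"tx":0,"ty":0,"tz":0,"wx":0,"wy":0,"wz":0,"jaw":0},{"tx":0,"ty":0,"tz":0,"wx":0,"wy":0,"wz":0,"jaw":0},{"tx":0,"ty":0,"tz":0,"wx":0,"wy":0,"wz":0,"jaw":0},{"tx":0,"ty":0,"tz":0,"wx":0,"wy":0,"wz":0,"jaw":0},{"tx":0,"ty":0,"tz":0,"wx":0,"wy":0,"wz":0,"jaw":0}]';python3 -c "from pl import *;st()"; python3 wl.py
```

```text
clock: 28.63
eef_pos: [0.5688, 0.1425, 0.2206]
eef_rot: [0.645, 0.725, 0.242, -0.007]
ft_force: [-5.2, 1.1, -7.4]
width: 0.11
grasp_force: 60.6
along 0.0059 across 0.0004 side -0.0021 F up-slot -0.2 across -5.3 side 1.4 M [-0.21  1.12 -0.04]
axle 0.035 250 across [-0.0044  0.0066] top 0.007
axle 0.045 449 across [-0.004   0.0071] top 0.0067
axle 0.055 442 across [-0.004   0.0075] top 0.0063
axle 0.065 414 across [-0.0035  0.0076] top 0.0059
axle 0.075 1119 across [-0.0134  0.0128] top 0.0166
plate inner face sd 0.0726657898000735 2315
boss face [0.08063938 0.09203389 0.09281755] 504
clock: 29.35
eef_pos: [0.5707, 0.1425, 0.2193]
eef_rot: [0.644, 0.725, 0.243, -0.006]
ft_force: [-4.7, -0.0, -3.4]
width: 0.114
grasp_force: 60.2
along 0.0041 across 0.0022 side -0.0023 F up-slot 3.4 across -3.6 side 0.2 M [-0.16  1.    0.43]
axle 0.035 272 across [-0.0028  0.008 ] top 0.0059
axle 0.045 473 across [-0.0033  0.0084] top 0.0059
axle 0.055 455 across [-0.003   0.0082] top 0.0056
axle 0.065 418 across [-0.0031  0.0081] top 0.0056
axle 0.075 1108 across [-0.0134  0.0129] top 0.0144
plate inner face sd 0.07268772942466187 2384
boss face [0.08239359 0.08922783 0.09239364] 888
```

The axle is level and near the bottom. Press further to confirm bottoming.

```bash
python3 -m creep '[{"tx":-0.03,"ty":0,"tz":0.09,"wx":0,"wy":0,"wz":0,"jaw":0},{"tx":-0.03,"ty":0,"tz":0.09,"wx":0,"wy":0,"wz":0,"jaw":0},{"tx":-0.03,"ty":0,"tz":0.09,"wx":0,"wy":0,"wz":0,"jaw":0},{"tx":0,"ty":0,"tz":0,"wx":0,"wy":0,"wz":0,"jaw":0},{"tx":0,"ty":0,"tz":0,"wx":0,"wy":0,"wz":0,"jaw":0},{"tx":0,"ty":0,"tz":0,"wx":0,"wy":0,"wz":0,"jaw":0},{"tx":0,"ty":0,"tz":0,"wx":0,"wy":0,"wz":0,"jaw":0},{"tx":0,"ty":0,"tz":0,"wx":0,"wy":0,"wz":0,"jaw":0}]';python3 -c "from pl import *;st()"; python3 wl.py;python3 ax.py
```

```text
clock: 30.07
eef_pos: [0.5715, 0.1423, 0.2184]
eef_rot: [0.643, 0.726, 0.242, -0.007]
ft_force: [-19.5, -7.4, 13.5]
width: 0.113
grasp_force: 62.6
along 0.003 across 0.0024 side -0.0023 F up-slot 24.5 across -12.0 side -6.3 M [-0.05  2.31  0.98]
axle 0.035 273 across [-0.0028  0.0081] top 0.0053
axle 0.045 476 across [-0.0031  0.0084] top 0.0052
axle 0.055 462 across [-0.003   0.0082] top 0.0052
axle 0.065 419 across [-0.0028  0.0082] top 0.0051
axle 0.075 1106 across [-0.0134  0.013 ] top 0.0134
plate inner face sd 0.07267895143821733 2423
boss face [0.08247158 0.08810828 0.09216398] 1205
grasp [0.6183 0.1983 0.0816] x [-0.1719  0.931   0.3219]
scene 195 dir [-4.940e-02  9.988e-01  4.000e-04] surface centre [0.6209 0.1984 0.0826] tip t 0.1511Traceback (most recent call last):
  File "ax.py", line 14, in <module>
    tw=tw[(abs(tw)>.085)&(abs(tw)<.13)];print("wheel extents",tw.min().round(4),tw.max().round(4))
                                                              ~~~~~~^^
    return umr_minimum(a, axis, None, out, keepdims, initial, where)
ValueError: zero-size array to reduction operation minimum which has no identity
```

Bottomed at 24 N with the axle level at seat height. Ease off, open, and look before leaving.

```bash
python3 -m creep '[{"tx":0.03,"ty":0,"tz":-0.08,"wx":0,"wy":0,"wz":0,"jaw":0},{"tx":0,"ty":0,"tz":0,"wx":0,"wy":0,"wz":0,"jaw":1.5},{"tx":0,"ty":0,"tz":0,"wx":0,"wy":0,"wz":0,"jaw":2.5},{"tx":0,"ty":0,"tz":0,"wx":0,"wy":0,"wz":0,"jaw":4},{"tx":0,"ty":0,"tz":0,"wx":0,"wy":0,"wz":0,"jaw":4},{"tx":0,"ty":0,"tz":0,"wx":0,"wy":0,"wz":0,"jaw":4},{"tx":0,"ty":0,"tz":0,"wx":0,"wy":0,"wz":0,"jaw":4},{"tx":0,"ty":0,"tz":0,"wx":0,"wy":0,"wz":0,"jaw":4}]';python3 wl.py;python3 ax.py 2>/dev/null; python3 -c "from pl import *;st()"
```

```text
clock: 30.83
eef_pos: [0.5714, 0.1426, 0.2171]
eef_rot: [0.645, 0.725, 0.243, -0.006]
ft_force: [0.0, 0.3, 0.1]
width: 0.468
grasp_force: 0.0
axle 0.035 291 across [-0.0056  0.0049] top 0.0055
axle 0.045 462 across [-0.006   0.0052] top 0.0056
axle 0.055 466 across [-0.0061  0.0056] top 0.0055
axle 0.065 448 across [-0.0055  0.0055] top 0.0055
axle 0.075 1136 across [-0.0133  0.0131] top 0.0122
plate inner face sd 0.07271334512908786 2604
boss face [0.08262944 0.08746281 0.09189398] 1201
grasp [0.6184 0.1982 0.0802] x [-0.169   0.9319  0.321 ]
scene 197 dir [-0.0486  0.9988  0.0016] surface centre [0.6179 0.1982 0.0817] tip t 0.153
along 0.0016 across 0.0018 side -0.0023 F up-slot 6.0 across 1.3 side -0.3 M [-0.16  0.17  0.04]
```

```bash
python3 -m creep '[{"tx":0,"ty":0,"tz":-0.5,"wx":0,"wy":0,"wz":0,"jaw":4},{"tx":0,"ty":0,"tz":-1,"wx":0,"wy":0,"wz":0,"jaw":4},{"tx":0,"ty":0,"tz":-1.5,"wx":0,"wy":0,"wz":0,"jaw":4},{"tx":0,"ty":0,"tz":-2,"wx":0,"wy":0,"wz":0,"jaw":4},{"tx":0,"ty":0,"tz":-2,"wx":0,"wy":0,"wz":0,"jaw":4},{"tx":0,"ty":0,"tz":-2,"wx":0,"wy":0,"wz":0,"jaw":4},{"tx":0,"ty":0,"tz":-2,"wx":0,"wy":0,"wz":0,"jaw":4},{"tx":0,"ty":0,"tz":-1.5,"wx":0,"wy":0,"wz":0,"jaw":4}]'
cat > kp.py <<'E'
from pl import *
c=calibration("wrist");p,d=camera("wrist")
v,u=np.mgrid[0:480,0:640];a=np.stack([u-c["K"][0,2],v-c["K"][1,2]],-1).astype(float);r=np.linalg.norm(a,axis=-1)+1e-9;th=r/c["K"][0,0]
ray=np.concatenate([a/r[...,None]*np.sin(th)[...,None],np.cos(th)[...,None]],-1);ray/=ray[...,2:]
X=(ray*d[...,None]-c["t"])@c["R"];e=n*np.sign(n[0]);q=X-seat;al=-q@s;ac=q@e;sd=q@x
for S in(1,-1):
    m=(d>0)&(abs(sd*S-.075)<.008)
    print("side",S,m.sum())
    for lo in range(-12,36,3):
        k=m&(al*1e3>=lo)&(al*1e3<lo+3)&(abs(ac)<.03)
        if k.sum():
            h=np.histogram(ac[k]*1e3,bins=np.arange(-16,20,2))[0];print(lo,h)
k=(abs(abs(sd)-.045)<.03)&(abs(ac)<.012)&(abs(al)<.012)
for t in(-.07,-.05,-.03,-.01,.01,.03,.05,.07):
    kk=k&(abs(sd-t)<.006)
    if kk.sum()>8:print("axle",t,kk.sum(),np.percentile(ac[kk],[3,97]).round(4),np.percentile(al[kk],90).round(4))
E
python3 kp.py
```

```text
clock: 31.6
eef_pos: [0.5328, 0.097, 0.3296]
eef_rot: [0.644, 0.725, 0.243, -0.005]
ft_force: [0.4, 0.4, 1.1]
width: 0.464
grasp_force: 0.0
side 1 10015
-12 [3 2 5 4 3 0 0 0 0 0 1 1 4 4 2 4 4]
-9 [2 3 2 2 4 0 0 0 0 0 3 9 6 2 3 4 3]
-6 [3 5 3 2 6 0 0 0 0 0 1 5 2 4 4 2 3]
-3 [3 3 5 5 6 0 0 0 0 0 0 0 2 3 4 3 4]
0 [ 4  4  1  3  8 27  0  0  1  1  6  0  2  4  3  4  4]
3 [ 3  3  4  4  6 17 60 52 55 24  4  0  2  2  4  4  4]
6 [ 3  4  5  4  3  2  5 12  7  5  2  0  0  2  3  2  2]
9 [ 4  4  3  4  5  4  6  5  5 18 26  3  0  0  0  0  0]
12 [ 5  6  5  2  4  0  1  2  1  0 27 11  2  0  0  0  0]
15 [ 3  2  4  5  4  0  0  0  0  0  2 36 14  2  0  0  0]
18 [ 5  5  5  6  5  0  0  0  0  0  0  6 28  0  0  0  0]
21 [3 4 3 3 5 0 0 0 0 0 0 0 2 1 3 3 2]
24 [ 7 19 24 24 24  0  0  0  0  0  0  0 14 17  5  4  8]
27 [24  9  4  3  3  0  0  0  0  0  0  0  6 59 59 56 47]
30 [1 0 0 0 0 0 0 0 0 0 0 0 0 1 4 5 0]
side -1 15444
-12 [2 3 2 1 1 0 0 0 0 0 2 3 2 3 2 2 3]
-9 [2 1 1 4 0 0 0 0 0 0 0 3 0 2 3 0 1]
-6 [2 1 2 1 1 0 0 0 0 0 0 0 2 1 1 3 1]
-3 [3 3 3 3 2 0 0 0 0 0 0 0 2 0 0 0 0]
0 [ 3  2  2  3 23 13  0  0  0  1  4  0  0
[... 223 characters left out ...]
0  0  0  0]
15 [ 3  2  3  2  3  0  0  0  0  0 13 34  3  0  0  0  0]
18 [ 3  4  2  4  2  0  0  0  0  0  0 23 23  0  0  0  0]
21 [ 2  1  4  2  0  0  0  0  0  0  0  0 10  0  0  0  0]
24 [ 6 15 18 19 13  0  0  0  0  0  0  0 19  0  0  0  7]
27 [27 22 12 12  9  0  0  0  0  0  0  0 24 61 52 64 62]
30 [ 0  0  0  0  0  0  0  0  0  0  0  0  0  9 19  6  2]
33 [0 0 0 0 0 0 0 0 0 0 0 0 0 0 0 0 0]
axle -0.07 305 [-0.0108  0.0091] 0.0088
axle -0.05 287 [-0.0065  0.0049] 0.0058
axle -0.03 277 [-0.0057  0.0048] 0.0058
axle -0.01 32 [-0.0057  0.0048] 0.0052
axle 0.01 20 [-0.0054  0.0044] 0.0054
axle 0.03 266 [-0.0059  0.0048] 0.0057
axle 0.05 255 [-0.0061  0.0048] 0.0057
axle 0.07 366 [-0.0113  0.0109] 0.0086
```

Both keeper leaves lie over the axle in the same way: tips at about +3 mm across, where they were before insertion, with the axle's edge at +5 mm. The axle is level at seat height and centred to under 1 mm. Handing in.

```bash
python3 -c "
from rig import *
print(job_done())"
```

```text
the job is handed in; nothing more can be done
None
```

I handed the job in at about 32 s: the wheelset was laid down and let go, then seated in both slots with both keepers closed over the axle by my last camera measurement. The hand-in returned no verdict.

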